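Fit the safelight filter panes and lock them with the keeper

ROBOT

A 7-joint arm with a two-finger parallel gripper is mounted at the origin on the work surface; the furniture and walls round the work are solid. World frame = base frame: x ahead of the robot, y to its left, z up, the work surface at z = 0. Lengths are in m, angles in degrees, forces in N, time in s.
With the tool pointing down it reaches from about 0.425 to 0.975 m from the base axis. Payload 16.7 kg.
Tool frame: the origin (TCP) lies between the finger pads; the fingertips stand bot.nose_length ahead of it and the grasp point (between the pads) lies 6 mm ahead of it (bot.nose_length is the distance from the TCP to the fingertips, in m); z points along the fingers, y is the line along which they close (so a half turn about z gives the same grasp; the last joint's range is limited). The gripper opens to 85 mm and grips with 20 to 120 N. Pads are 22 mm wide; open, the fingers measure 114 mm over their backs; the gripper's body (76 mm by 85 mm) begins 54 mm behind the grasp point. The pads swing forward as they close: fully open they stand 13 mm farther back than shut.
Start: joints at [-82.305, 24.414, 4.234, 92.017, -1.954, 63.644, -3.845], TCP at [0.189, 0.648, 0.256] pointing down, gripper open.
Joint ranges: [-163.25, 163.25], [-28.42, 122.38], [-70.27, 78.77], [12.13, 141.07], [-58.53, 238.53], [9.26, 117.41], [-156.51, 156.51]. Speed limits (degrees/s): [108.29, 108.29, 136.94, 136.94, 172.46, 172.46, 172.46].

INTERFACE

Orientations are given as [roll, pitch, yaw] about the fixed x, y, z axes, in that order (R = Rz(yaw) Ry(pitch) Rx(roll)).
In Python, from plant import bot gives the robot as it stands.
- The arm moves only by the shell command python3 -m creep 'ROWS' [OPENING]. ROWS is JSON, a list of rows, each an object of numbers: "x", "y", "z": the shift along the tool's x, y, z in m; "yaw": the turn about the tool's z in rad. A call has 1 to 5 rows; each row shifts and turns the commanded pose from where the row before left it, along the tool's axes as they then stand; what a row does not reach is not made up. A row lasts 1/8 s, in which the tool goes at most 62.5 mm and 10.7 degrees, less where a joint would pass 70% of its speed; a pose out of reach is approached as far as the arm can. A call with a gripper value outside its range is refused whole. OPENING is the finger opening in m, from 0 to 0.0854, set as the call begins (- or left out, the last holds). The fingers move at their own pace and stop on an object; the grip force is fixed at half the most. Time passes only in rows, so rows that do not move let the fingers close. It gives the time, the measured TCP pose, the force, the opening and the grip force at its end, in the units of the state.
- bot.sense(): the state, without advancing time (a new reading comes with each control period).
- bot.read_camera(name): name is "scene" or "top" or "wrist"; returns a dict with "pixels" (384x512x3 uint8, blue, green, red), "range_z" (384x512 float32, m along the optical axis (not along the pixel's ray), 0 where there is no reading), "K" (3x3 intrinsics, pixels), "origin" and "orientation" of the camera in the world. Camera axes: x right, y down, z forward; pixel columns grow to the right and rows downward; lengths in m; the calibration is good to about 2 mm. A picture is of the moment at which its call begins.
- bot.job_done(): hands the job in; it is judged then, once.
The state is a dict: "clock": time; "q": joint angles; "joint_vel": joint speeds; "tau": joint torques, N m; "position": TCP position; "ee_rot": TCP orientation; "ft_force": force on the tool from outside, world axes, zero at the start; "moment": the same for the moment, N m; "opening": opening from 0.0 (shut) to 1.0 (fully open); "grasp_force": force on a finger pad.
Only numpy, scipy, OpenCV 4.12 (cv2) and the standard library are available. Lean on these libraries where they do the work, as an engineer would, in place of code of your own. Each camera call takes 0.05 s, during which the arm holds its last target. There are 200 camera calls.

TASK

Pull the flat keeper plate right out of its slot in the safelight filter cassette and lay it aside, then fit every filter pane lying on the worktop into a window of its own in the cassette: tuck one end under the retaining lip and lower the other end until the pane lies flat. When all panes are in, slide the keeper plate back into its slot until it is fully home and let go; leave the loupe and the film tank alone.

Things in the scene. Friction and masses are not known exactly. Their poses are not given: they have to be found in the camera images.
- cassette: safelight filter cassette fixed to the worktop: flat grey metal frame, 153 (x) x 216 (y) x 30 mm. Origin on the worktop under its middle (it spans x -78 to +75 mm), x towards the retaining lip, z up. Three windows in a row along y, 60 mm apart; the lip along its +x side; along its -x side the level apron, 17 mm high, x -75 to -28 mm, on which the keeper slides.
- window0 (a point): centre of the floor of a window recess, 8 mm above the worktop; x towards the lip, y along the row, z up. Recess 91 (x) x 54 (y) mm. Three of its sides are 9 mm high; over the fourth (+x) hangs the lip. A pane (7 mm) cannot drop in or slide in level: tilt it 5 to 15 degrees, lip end low, push that end under the lip to the wall, then lower the other end. Seated, its origin is here and it lies flat.
- window1 (a point): centre of the floor of a window recess, 8 mm above the worktop; x towards the lip, y along the row, z up. Recess 91 (x) x 54 (y) mm. Three of its sides are 9 mm high; over the fourth (+x) hangs the lip. A pane (7 mm) cannot drop in or slide in level: tilt it 5 to 15 degrees, lip end low, push that end under the lip to the wall, then lower the other end. Seated, its origin is here and it lies flat.
- window2 (a point): centre of the floor of a window recess, 8 mm above the worktop; x towards the lip, y along the row, z up. Recess 91 (x) x 54 (y) mm. Three of its sides are 9 mm high; over the fourth (+x) hangs the lip. A pane (7 mm) cannot drop in or slide in level: tilt it 5 to 15 degrees, lip end low, push that end under the lip to the wall, then lower the other end. Seated, its origin is here and it lies flat.
- lip_edge (a point): middle of the lip's lower edge, above the middle window: the lip reaches 9 mm back over each recess from its +x wall, its underside 12 mm and its top 17 mm above the window floor; axes as the cassette's.
- keeper_home (a point): place of the keeper's origin when fully home against the end stops, 17 mm above the worktop; x is the slide-in direction (to the lip), z up. The slot, 200 mm wide and 8.5 mm high, is a channel at each end of the apron, open to -x: roofs over |y| > 86 mm begin 22 mm to -x of this point and their top is 29.5 mm above the worktop.
- pane_0: filter pane (2 or 3 identical ones present): flat rigid plate 88 (x) x 50 (y) x 7 mm, 0.12 kg, metal frame, amber glass; black upright pull rib in the middle of its top, 10 mm thick in x, 30 mm long in y, from 7 to 45 mm above the underside. Origin: centre of the underside, z towards the rib. Either 50 mm end may go under the lip.
- pane_1: filter pane (2 or 3 identical ones present): flat rigid plate 88 (x) x 50 (y) x 7 mm, 0.12 kg, metal frame, amber glass; black upright pull rib in the middle of its top, 10 mm thick in x, 30 mm long in y, from 7 to 45 mm above the underside. Origin: centre of the underside, z towards the rib. Either 50 mm end may go under the lip.
- pane_2: filter pane (2 or 3 identical ones present): flat rigid plate 88 (x) x 50 (y) x 7 mm, 0.12 kg, metal frame, amber glass; black upright pull rib in the middle of its top, 10 mm thick in x, 30 mm long in y, from 7 to 45 mm above the underside. Origin: centre of the underside, z towards the rib. Either 50 mm end may go under the lip.
- keeper: keeper: loose flat metal plate 56 (x) x 196 (y) x 6 mm, 0.2 kg; black upright pull rib on top, 10 mm thick in x, 40 mm long in y, centred at x -8 mm, 6 to 42 mm above the underside. Origin: centre of the underside; +x edge goes in first. Starts home, covering 15 mm of the windows, 2 mm above pane level; drawn 55 mm to -x it is clear of the roofs.
- green_hose: fixed green hose, 25 mm thick, slanting across the worktop on the robot's side of the work, up to about 0.35 m ahead of the robot; keep the gripper over 0.4 m ahead of the robot to clear it. Origin about its middle. The worktop from 0.4 to 0.75 m ahead, from y = 0 to 0.5 m to the right, is otherwise clear of fixed things but the cassette.
- loupe: bystander: black loupe, 46 mm across, 58 mm high, origin under its centre
- film_tank: bystander: plain steel film tank, 70 mm across, 91 mm high, origin under its centre
There are look-alikes about, which are no part of the job. What is shaped like the pane_2 but red or yellow is not meant. Leave any pink look-alike of the pane_1 alone.

How it is judged:
By the outcome, as a careful person would: the job done as asked, in the order asked, and still so for the second after the job is handed in, with the robot touching nothing.
Of pane_0, pane_1, pane_2 only 2 to 3 are there at a start; the rules pass over those that are not, and their reading is None.
At some moment in a run one of pane_0, pane_1, pane_2 may be knocked a few centimetres aside while the robot is not near it.
Once in a run the grip may slacken for a moment while it holds something.
It also fails if it takes over 210 s, if anything falls off the work surface, if the arm or the gripper's body presses on something with over 40 N, if the wrist force passes 120 N, or if a joint passes its speed limit or range.

## Working session

There is one attempt and no reset: what is moved stays moved. The work goes in short steps, Python scripts to look and compute and a shell command to move; the robot and the scene stay as the last step left them, time stands still between calls to the robot, and variables do not carry over. Pictures are saved under pics/ and viewed, at most 14 in all, crops included, and the job is handed in when it is done.

```bash
ls; mkdir -p pics; cat > h.py <<'E'
import numpy as np,cv2
from scipy.spatial.transform import Rotation as R
from plant import bot
def cam(n):
    d=bot.read_camera(n); return d
def Rc(d):
    o=np.array(d["orientation"],float)
    return o if o.shape==(3,3) else R.from_euler('xyz',o,degrees=True).as_matrix()
def cloud(d):
    z=d["range_z"];K=np.array(d["K"]);v,u=np.indices(z.shape)
    P=np.stack([(u-K[0,2])/K[0,0]*z,(v-K[1,2])/K[1,1]*z,z],-1)
    return P@Rc(d).T+np.array(d["origin"])
def ray(d,u,v,h):
    K=np.array(d["K"]);r=Rc(d)@np.array([(u-K[0,2])/K[0,0],(v-K[1,2])/K[1,1],1]);o=np.array(d["origin"])
    return o+r*(h-o[2])/r[2]
E
python3 - <<'E'
from h import *
s=bot.sense();print(s,bot.nose_length)
for n in("scene","top"):
    d=cam(n);print(n,d["origin"],d["orientation"],d["K"]);cv2.imwrite(f"pics/{n}0.png",cv2.resize(d["pixels"],(800,600),interpolation=cv2.INTER_CUBIC));np.savez(f"{n}0.npz",**d)
E
```

```text
pics
{'clock': 0.0, 'q': array([-82.30397021,  24.44933703,   4.22986347,  92.05165275,
        -1.95481972,  63.64412423,  -3.84418817]), 'joint_vel': array([-0.05698295, -0.06809606,  0.04251754,  0.0502427 , -0.03088079,
       -0.05902928, -0.02601717]), 'tau': array([ 3.12393444e-03, -9.49801898e+01,  3.76277536e+00, -4.63503492e+01,
        1.95008592e-02,  1.01493645e-02,  7.98157794e-05]), 'position': array([0.18891759, 0.64763337, 0.25561799]), 'ee_rot': array([-1.79927086e+02,  3.82116011e-03,  1.63737692e+02]), 'ft_force': array([-0.67340889, -0.18332562,  0.24541228]), 'moment': array([-0.00574195, -0.01312624,  0.03711047]), 'grasp_force': 0.0, 'opening': 0.9996329868245558} 0.025
scene [0.12320858 0.4445138  0.47398556] [-119.01629722   -1.34282407 -148.69795629] [[405.76799535   0.         252.17088039]
 [  0.         405.76799535 196.07513709]
 [  0.           0.           1.        ]]
top [ 0.32322052 -0.25177547  0.90086323] [-166.82380609   -0.25899038  -93.61582561] [[412.26062619   0.         255.03291682]
 [  0.         412.26062619 189.04227037]
 [  0.           0.           1.        ]]
```

View pics/top0.png

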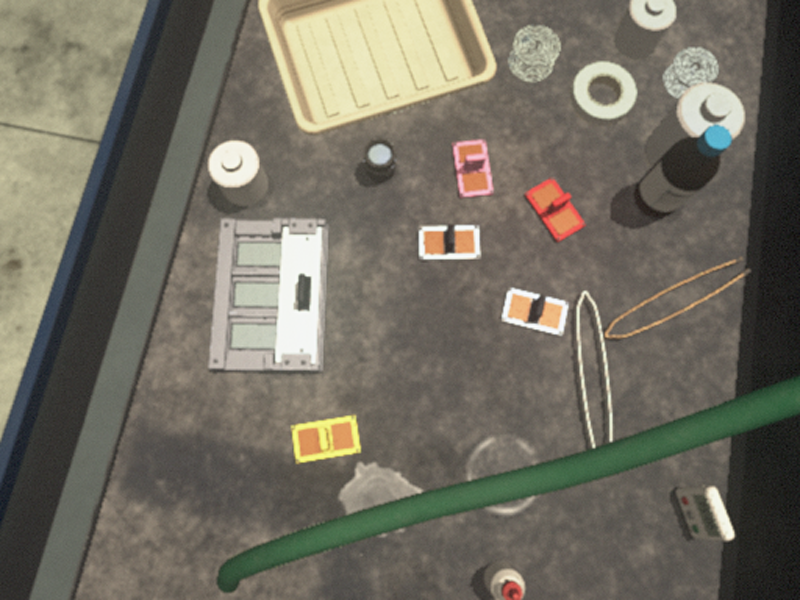

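View pics/scene0.png

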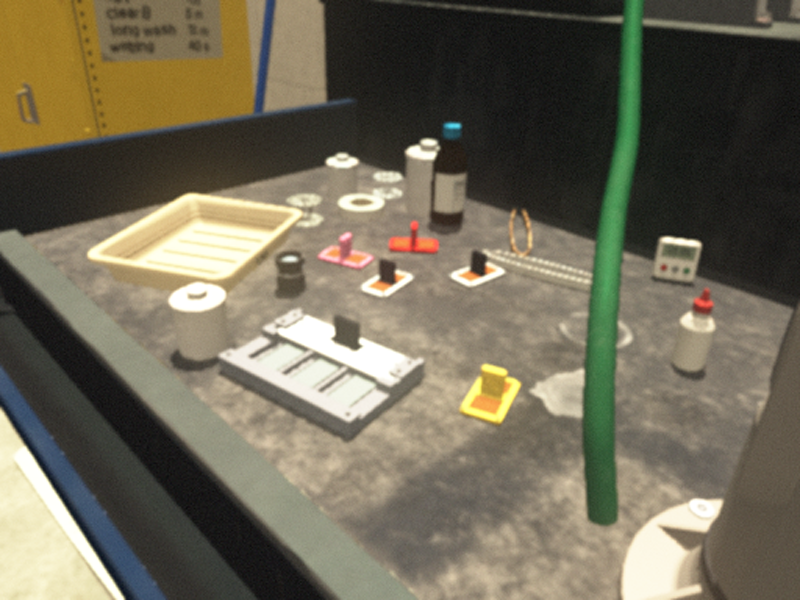

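Top picture: the grey cassette is at (268,295) and the keeper rib at (303,292). Candidate panes are (450,242) and (535,311), with white metal frames, amber glass and black ribs, so both fit. The pink (473,168), red (555,208) and yellow (326,438) ones are look-alikes. The scene view agrees, showing panes at (387,278) and (478,268). I'll confirm with one crop while measuring.

```bash
cat > m.py <<'E'
from h import *
def panes(d,zr=(0.0,0.02)):
    P=cloud(d);im=d["pixels"];hsv=cv2.cvtColor(im,cv2.COLOR_BGR2HSV)
    am=((hsv[...,0]>4)&(hsv[...,0]<19)&(hsv[...,1]>140)&(hsv[...,2]>90)).astype(np.uint8)
    n,l,st,c=cv2.connectedComponentsWithStats(cv2.morphologyEx(am,cv2.MORPH_CLOSE,np.ones((9,9))))
    return [(c[i].round(1),st[i][:5],P[int(c[i][1]),int(c[i][0])].round(3)) for i in range(1,n) if st[i][4]>40],P
E
python3 - <<'E'
from m import *
d=dict(np.load("top0.npz"))
L,P=panes(d)
for x in L: print(*x)
im=d["pixels"];hsv=cv2.cvtColor(im,cv2.COLOR_BGR2HSV)
# bright-white low-sat blobs: pane frames and keeper
w=((hsv[...,1]<40)&(hsv[...,2]>200)).astype(np.uint8)
w=cv2.morphologyEx(w,cv2.MORPH_CLOSE,np.ones((11,11)))
for c in cv2.findContours(w,cv2.RETR_EXTERNAL,cv2.CHAIN_APPROX_NONE)[0]:
    if cv2.contourArea(c)<300: continue
    p=np.array(cv2.boxPoints(cv2.minAreaRect(c)));ctr=p.mean(0)
    z=0.023 if ctr[0]<210 else .007
    W=np.array([ray(d,u,v,z)[:2] for u,v in p])
    print("white",ctr.round(1),W.mean(0).round(4),W.round(3).tolist(),np.linalg.norm(W[1]-W[0]).round(4),np.linalg.norm(W[2]-W[1]).round(4))
# dark rib tops
for name,(u0,u1,v0,v1) in dict(k=(180,206,168,205),p1=(275,300,140,168),p2=(330,352,185,208)).items():
    m=(im[v0:v1,u0:u1].max(-1)<70)
    v,u=np.nonzero(m);q=P[v0+v,u0+u];print(name,len(q),np.percentile(q[:,2],[5,50,95]).round(3),(u.mean()+u0).round(1),(v.mean()+v0).round(1))
    t=q[q[:,2]>np.percentile(q[:,2],95)-.008]
    print("  top",len(t),t.mean(0).round(4),np.degrees(cv2.minAreaRect(t[:,:2].astype(np.float32)*1)[2]*np.pi/180).round(1),t.min(0).round(3),t.max(0).round(3))
# cassette via cloud height
for (u,v) in [(141,141),(136,237),(207,237),(209,141),(170,110),(340,172),(160,190),(240,100),(150,104),(448,282),(320,310),(200,345)]: print(u,v,P[v,u].round(3))
a=cv2.resize(im[130:225,255:385],None,fx=6,fy=6,interpolation=cv2.INTER_CUBIC);cv2.imwrite("pics/crop0.png",a)
E
```

```text
[299.8  96.2] [294  93  14  11  78] [ 0.75  -0.387  0.006]
[303.4 115.6] [297 111  14  11 137] [ 0.701 -0.391  0.007]
[355.1 133.4] [340 117  31  33 466] [ 0.639 -0.499  0.037]
[277.3 154.7] [272 149  11  13 134] [ 0.61  -0.324  0.007]
[296.7 154.4] [292 149  11  12 116] [ 0.609 -0.367  0.004]
[207.9 280.7] [191 270  35  22 513] [ 0.34  -0.159  0.044]
white [369.7 225.3] [ 0.4382 -0.5128] [[0.514, -0.4], [0.579, -0.506], [0.359, -0.624], [0.301, -0.521]] 0.1242 0.249
white [287.  154.5] [ 0.6079 -0.3466] [[0.635, -0.305], [0.63, -0.392], [0.58, -0.387], [0.586, -0.302]] 0.0869 0.05
white [174.6 187.5] [ 0.5453 -0.0935] [[0.446, -0.023], [0.659, -0.032], [0.644, -0.168], [0.432, -0.152]] 0.2133 0.1371
white [149. 104.] [ 0.7435 -0.0385] [[0.78, -0.004], [0.776, -0.073], [0.707, -0.072], [0.711, -0.004]] 0.0693 0.0694
white [387.   57.5] [ 0.8376 -0.6071] [[0.887, -0.567], [0.881, -0.66], [0.788, -0.646], [0.794, -0.555]] 0.0927 0.094
white [449.7  62.1] [ 0.817 -0.756] [[0.863, -0.687], [0.911, -0.773], [0.769, -0.824], [0.724, -0.74]] 0.0987 0.1508
white [417.5   8.5] [ 0.967  -0.7013] [[0.993, -0.671], [0.989, -0.739], [0.941, -0.731], [0.945, -0.664]] 0.0676 0.0486Traceback (most recent call last):
  File "<stdin>", line 18, in <module>
    return _quantile_unchecked(
        a, q, axis, out, overwrite_input, method, keepdims, weights)
    return _ureduce(a,
                    func=_quantile_ureduce_func,
    ...<5 lines>...
                    overwrite_input=overwrite_input,
                    method=method)
    r = func(a, **kwargs)
    result = _quantile(arr,
                       quantiles=q,
    ...<2 lines>...
                       out=out,
                       weights=wgt)
    slices_having_nans = np.isnan(arr[-1, ...])
                                  ~~~^^^^^^^^^
IndexError: index -1 is out of bounds for axis 0 with size 0
```

```bash
cat >> m.py <<'E'
def rect(pts):
    (c,s,a)=cv2.minAreaRect((pts[:,:2]*1000).astype(np.float32)); return np.round(c,1),np.round(s,1),round(a,1)
def near(P,x,y,r,z0,z1):
    q=P.reshape(-1,3);return q[(np.hypot(q[:,0]-x,q[:,1]-y)<r)&(q[:,2]>z0)&(q[:,2]<z1)]
E
python3 - <<'E'
from m import *
for n in("top","scene"):
    d=dict(np.load(n+"0.npz"));P=cloud(d);print(n)
    for nm,x,y,r,z0,z1 in [("p1",.608,-.346,.06,.032,.06),("p1 plate",.608,-.346,.06,.003,.012),("p2",.52,-.46,.06,.032,.06),("p2 plate",.525,-.45,.06,.003,.012),("keeper rib",.54,-.14,.05,.04,.075),("cass all",.54,-.08,.16,.012,.034),("roofs/lip",.54,-.08,.16,.027,.034),("table",.54,-.25,.04,-.02,.02)]:
        q=near(P,x,y,r,z0,z1)
        if len(q)>5: print(nm,len(q),q.mean(0).round(4),rect(q),np.percentile(q[:,2],[50,95]).round(4))
d=dict(np.load("top0.npz"));im=d["pixels"]
cv2.imwrite("pics/crop0.png",np.hstack([cv2.resize(im[130:225,255:385],(520,380),interpolation=cv2.INTER_CUBIC),cv2.resize(im[135:245,130:212],(280,380),interpolation=cv2.INTER_CUBIC)]))
E
```

```text
top
p1 67 [ 0.6046 -0.3474  0.0431] (array([ 605.6, -347.8]), array([10., 29.]), 88.8) [0.0437 0.0466]
p1 plate 747 [ 0.6053 -0.3473  0.0067] (array([ 604.6, -350.3]), array([104.4, 114. ]), 40.4) [0.0067 0.0095]
p2 76 [ 0.4959 -0.4599  0.0422] (array([ 495.9, -460.7]), array([11. , 28.9]), 70.5) [0.0429 0.0458]
p2 plate 678 [ 0.4997 -0.4548  0.0067] (array([ 521.4, -451.2]), array([113. ,  97.4]), 63.6) [0.0067 0.0095]
keeper rib 107 [ 0.538  -0.1388  0.0552] (array([ 539.2, -138.7]), array([ 9.9, 40. ]), 89.3) [0.0572 0.0604]
cass all 4880 [ 0.5454 -0.0826  0.0222] (array([570.6, -43.5]), array([242.1, 263.7]), 85.5) [0.0226 0.0292]
roofs/lip 557 [ 0.548  -0.1096  0.029 ] (array([565.5, -88.1]), array([145.6, 262.9]), 84.4) [0.029  0.0316]
table 972 [ 0.5397 -0.2501 -0.0006] (array([ 540. , -249.9]), array([78.8, 78.8]), 68.4) [-0.0007  0.0021]
scene
p1 62 [ 0.6027 -0.3434  0.0395] (array([ 604. , -344.9]), array([29.2, 12.2]), 1.3) [0.0401 0.0443]
p1 plate 278 [ 0.5999 -0.3353  0.0065] (array([ 603.4, -345.4]), array([91.6, 51.3]), 85.1) [0.0065 0.0088]
p2 55 [ 0.4934 -0.4563  0.0392] (array([ 496.1, -458.4]), array([11.9, 29.9]), 66.6) [0.0399 0.0446]
p2 plate 221 [ 0.4949 -0.4437  0.0067] (array([ 495.2, -456.5]), array([83.7, 51.8]), 72.2) [0.0067 0.0095]
keeper rib 172 [ 0.5345 -0.1328  0.0511] (array([ 536.5, -135.2]), array([12.3, 39.5]), 86.2) [0.0519 0.0587]
cass all 4169 [ 0.5403 -0.0671  0.0219] (array([563.6, -42.2]), array([240.8, 255.5]), 85.4) [0.0224 0.0291]
roofs/lip 452 [ 0.5438 -0.1107  0.0292] (array([ 565.6, -117.3]), array([281.9, 127.5]), 11.4) [0.029  0.0324]
table 474 [ 0.5396 -0.2493 -0.0006] (array([ 540.1, -250.2]), array([76.9, 77.3]), 29.9) [-0.0005  0.0007]
```

View pics/crop0.png

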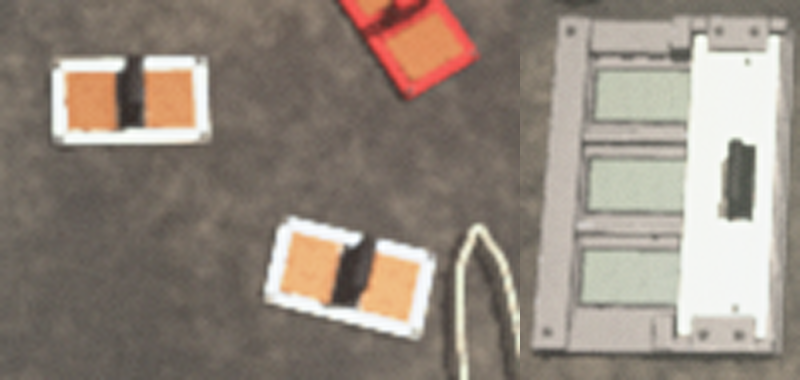

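The crop confirms both panes, at (130,100) and (350,275): white frame, amber glass, black rib. No third pane is visible. Next I'll fit the cassette pose.

```bash
python3 - <<'E'
from m import *
for n in("top","scene"):
    d=dict(np.load(n+"0.npz"));P=cloud(d);im=d["pixels"].astype(int);print(n)
    q=near(P,.54,-.09,.15,.006,.034);q=q[q[:,0]<.68]
    # filter isolated
    print("cass",rect(q))
    hsv=cv2.cvtColor(d["pixels"],cv2.COLOR_BGR2HSV)
    m=(hsv[...,1]<45)&(hsv[...,2]>205)&(np.hypot(P[...,0]-.54,P[...,1]+.12)<.13)&(P[...,2]>.017)&(P[...,2]<.03)
    m=cv2.morphologyEx(m.astype(np.uint8),cv2.MORPH_OPEN,np.ones((3,3)))>0
    print("keeper white",m.sum(),rect(P[m]),P[m].mean(0).round(4))
    r=near(P,.54,-.14,.05,.048,.075);print("rib",rect(r),r.mean(0).round(4))
    # edges of frame by angle histogram: lip edge (max along y') 
    for a in np.arange(80,98,1.):
        c,s=np.cos(np.radians(a)),np.sin(np.radians(a)); u=q[:,0]*c+q[:,1]*s; v=-q[:,0]*s+q[:,1]*c
        print(a,np.round([*np.percentile(u,[.5,99.5])*1000,*np.percentile(v,[.5,99.5])*1000],1),round(float(np.ptp(np.percentile(u,[.5,99.5]))*1e3),1),round(float(np.ptp(np.percentile(v,[.5,99.5]))*1e3),1)) if n=="top" else 0
E
```

```text
top
cass (array([544.4, -78.6]), array([174. , 216.9]), 85.6)
keeper white 1810 (array([ 540.3, -129.5]), array([ 56.7, 194.6]), 85.6) [ 0.538  -0.1291  0.0225]
rib (array([ 539.3, -138.3]), array([ 9.1, 39.7]), 89.3) [ 0.538  -0.1383  0.0572]
80.0 [ -73.9   87.2 -659.3 -439.9] 161.1 219.3
81.0 [ -82.    76.5 -658.7 -440.6] 158.6 218.2
82.0 [ -90.3   65.8 -658.1 -441.1] 156.1 217.0
83.0 [ -98.9   55.3 -657.4 -441.5] 154.1 215.8
84.0 [-107.5   44.6 -656.3 -441.6] 152.1 214.7
85.0 [-116.6   34.4 -655.6 -441.2] 151.0 214.5
86.0 [-126.    25.  -654.8 -440.3] 151.0 214.5
87.0 [-136.2   16.3 -654.1 -439.2] 152.5 214.9
88.0 [-146.7    7.7 -653.4 -437.4] 154.5 216.0
89.0 [-157.7   -0.7 -652.3 -435.3] 157.0 217.0
90.0 [-168.6   -9.2 -651.4 -433.4] 159.4 218.0
91.0 [-179.5  -17.4 -650.2 -431.1] 162.1 219.1
92.0 [-190.2  -25.3 -648.9 -428.7] 164.9 220.2
93.0 [-201.   -33.2 -647.5 -426. ] 167.8 221.5
94.0 [-211.4  -41.1 -646.  -423.2] 170.4 222.8
95.0 [-221.9  -49.1 -644.5 -420.2] 172.8 224.3
96.0 [-232.6  -57.2 -642.8 -417.1] 175.4 225.6
97.0 [-243.   -65.3 -640.6 -413.9] 177.7 226.8
scene
cass (array([554.7, -86.1]), array([152. , 244.9]), 85.4)
keeper white 1922 (array([542.2, -83.3]), array([147., 214.]), 85.2) [ 0.5404 -0.0934  0.0237]
rib (array([ 536.5, -135. ]), array([11.1, 39.5]), 83.2) [ 0.5348 -0.1333  0.0546]
```

```bash
cat > go.py <<'E'
# usage: go.py x y z [angle of tool y, deg mod 180]  -> shift in present tool axes (mm), then yaw (rad)
import sys
from h import *
s=bot.sense();a=[float(v) for v in sys.argv[1:]]
M=R.from_euler('xyz',s["ee_rot"],degrees=True).as_matrix()
print("now",s["clock"],s["position"].round(4),s["ee_rot"].round(1),"q7",s["q"][6].round(1))
if a:
    print("tool shift",(M.T@(np.array(a[:3])-s["position"])).round(4))
    if len(a)>3:
        cur=np.degrees(np.arctan2(M[1,1],M[0,1]));e=(a[3]-cur+90)%180-90
        print("yaw rad",np.radians(-e).round(4))
E
cat > cas.py <<'E'
import numpy as np
C=np.array([.543,-.087]);Y=85.5
ex=np.array([np.cos(np.radians(Y)),np.sin(np.radians(Y))]);ey=np.array([-ex[1],ex[0]])
def w(x,y): return (C+ex*x/1000+ey*y/1000).round(4)
def inv(p): d=(np.array(p)[:2]-C)*1000; return np.array([d@ex,d@ey]).round(1)
E
python3 - <<'E'
from m import *; from cas import *
for n in("top","scene"):
    P=cloud(dict(np.load(n+"0.npz"))).reshape(-1,3)
    q=P[(P[:,0]>.15)&(P[:,0]<.65)&(P[:,1]>-.1)]
    for y in np.arange(-.1,.7,.05):
        t=q[(q[:,1]>=y)&(q[:,1]<y+.05)]
        if len(t): print(n,round(y,2),len(t),t[:,2].max().round(3))
print(w(-49,0))
E
python3 go.py .539 -.136 .256 85.5
```

```text
top -0.1 5407 0.165
top -0.05 5155 0.11
top 0.0 5524 0.023
top 0.05 5828 0.026
top 0.1 4741 0.026
top 0.15 4150 0.025
top 0.2 4212 0.024
top 0.25 3766 0.003
top 0.3 29 -0.042
top 0.65 4 -0.792
scene -0.1 5780 0.167
scene -0.05 7564 0.114
scene 0.0 6768 0.023
scene 0.05 6850 0.024
scene 0.1 8459 0.024
scene 0.15 4571 0.024
scene 0.2 2085 0.002
scene 0.25 115 0.001
[ 0.5392 -0.1358]
now 0.1 [0.189  0.6477 0.2557] [-179.9    0.   163.7] q7 -3.8
tool shift [-5.555e-01 -6.543e-01  5.000e-04]
yaw rad -0.2053
```

```bash
python3 -m creep '[{"x":-0.0496,"y":-0.0272},{"x":-0.0496,"y":-0.0272},{"x":-0.0496,"y":-0.0272},{"x":-0.0496,"y":-0.0272},{"x":-0.0496,"y":-0.0272}]' 0.04; python3 -m creep '[{"x":-0.035,"y":-0.051},{"x":-0.035,"y":-0.051},{"x":-0.035,"y":-0.051},{"x":-0.035,"y":-0.051},{"x":-0.035,"y":-0.051}]'; python3 go.py .539 -.136 .256 85.5
```

```text
now 0.1 [0.189  0.6477 0.2557] [-179.9    0.   163.7] q7 -3.8
tool shift [-5.555e-01 -6.543e-01  5.000e-04]
yaw rad -0.2053validation failed for argument at $[0]...
validation failed for argument at $[0]...
```

```bash
python3 -m creep '[{"x":-0.0496,"y":-0.0272,"z":0,"yaw":0},{"x":-0.0496,"y":-0.0272,"z":0,"yaw":0},{"x":-0.0496,"y":-0.0272,"z":0,"yaw":0},{"x":-0.0496,"y":-0.0272,"z":0,"yaw":0},{"x":-0.0496,"y":-0.0272,"z":0,"yaw":0}]' 0.04;echo; python3 go.py .539 -.136 .256 85.5
```

```text
clock: 0.72
position: [0.39, 0.4464, 0.2561]
ee_rot: [-180.0, -0.0, 163.7]
ft_force: [0.8, 0.4, -0.4]
opening: 0.467
grasp_force: 0.0

now 0.725 [0.39   0.4464 0.2561] [-180.    -0.   163.7] q7 21.6
tool shift [-3.061e-01 -5.174e-01  3.000e-04]
yaw rad -0.2052
```

```bash
python3 -m creep '[{"x":-0.0306,"y":-0.0517,"z":0,"yaw":0},{"x":-0.0306,"y":-0.0517,"z":0,"yaw":0},{"x":-0.0306,"y":-0.0517,"z":0,"yaw":0},{"x":-0.0306,"y":-0.0517,"z":0,"yaw":0},{"x":-0.0306,"y":-0.0517,"z":0,"yaw":0}]';echo; python3 -m creep '[{"x":-0.0306,"y":-0.0517,"z":0,"yaw":0},{"x":-0.0306,"y":-0.0517,"z":0,"yaw":0},{"x":-0.0306,"y":-0.0517,"z":0,"yaw":0},{"x":-0.0306,"y":-0.0517,"z":0,"yaw":0},{"x":-0.0306,"y":-0.05,"z":0,"yaw":0}]'; echo;  python3 -m creep '[{"x":0,"y":0,"z":0,"yaw":-0.1026},{"x":0,"y":0,"z":0,"yaw":-0.1026},{"x":0,"y":0,"z":0,"yaw":0}]';echo; python3 go.py .539 -.136 .15 85.5
python3 - <<'E'
from h import *
d=cam("wrist");print(d["origin"],d["orientation"],d["K"]);cv2.imwrite("pics/w1.png",d["pixels"]);np.savez("w1.npz",**d)
P=cloud(d);q=P[P[...,2]>.05];print(len(q),q.mean(0))
E
```

```text
clock: 1.35
position: [0.4636, 0.155, 0.2563]
ee_rot: [180.0, -0.0, 163.7]
ft_force: [1.0, -0.1, 0.8]
opening: 0.472
grasp_force: 0.0

clock: 1.98
position: [0.5385, -0.1343, 0.2563]
ee_rot: [180.0, 0.0, 163.8]
ft_force: [0.9, 0.9, -0.1]
opening: 0.471
grasp_force: 0.0

clock: 2.35
position: [0.5383, -0.1325, 0.2561]
ee_rot: [-180.0, -0.0, 175.5]
ft_force: [0.4, -0.0, 0.3]
opening: 0.473
grasp_force: 0.0

now 2.35 [ 0.5383 -0.1325  0.2561] [-180.    -0.   175.5] q7 100.8
tool shift [-0.0011 -0.0034  0.1061]
yaw rad -0.0009
[ 0.46749555 -0.12752974  0.37388203] [1.63631172e+02 4.31185591e-02 8.55226601e+01] [[288.18827231   0.         255.85583876]
 [  0.         288.18827231 190.61766746]
 [  0.           0.           1.        ]]
43591 [ 0.52975961 -0.13344801  0.30148991]
```

View pics/w1.png

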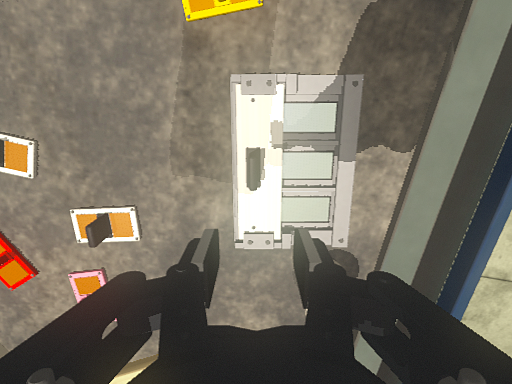

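The wrist view shows the cassette aligned with the tool, with the keeper rib at (255,168), the white plate at x 235–283, and the lip on the right at about x 350. I'll refine from this view's cloud.

```bash
python3 - <<'E'
from m import *; from cas import *
d=dict(np.load("w1.npz"));P=cloud(d);hsv=cv2.cvtColor(d["pixels"],cv2.COLOR_BGR2HSV)
q=near(P,.54,-.09,.16,.006,.034);q=q[q[:,0]<.67]
c,s,a=rect(q);print("cass",c,s,a)
for b in np.arange(83,89,.5):
    e=np.array([np.cos(np.radians(b)),np.sin(np.radians(b))]);f=np.array([-e[1],e[0]]);u=q[:,:2]@e*1e3;v=q[:,:2]@f*1e3
    U=np.percentile(u,[.5,99.5]);V=np.percentile(v,[.5,99.5]);o=e*(U.mean()+1.5)+f*V.mean();print(b,np.ptp(U).round(1),np.ptp(V).round(1),o.round(1))
r=near(P,.54,-.137,.03,.045,.07);print("rib",len(r),rect(r),np.percentile(r[:,2],[50,95]),inv(r.mean(0)))
m=(hsv[...,1]<30)&(hsv[...,2]>190)&(np.hypot(P[...,0]-.54,P[...,1]+.12)<.13)&(P[...,2]>.017)&(P[...,2]<.03)
m=cv2.morphologyEx(m.astype(np.uint8),cv2.MORPH_OPEN,np.ones((5,5)))>0
print("keeper",m.sum(),rect(P[m]),np.median(P[m][:,2]))
# profile through window 1 along x' : height vs x'
Q=P.reshape(-1,3);Q=Q[(Q[:,2]<.08)]
l=(Q[:,:2]-C)@np.stack([ex,ey],1)*1e3
for y0 in(0,60,):
    for x0 in range(-20,80,4):
        k=(abs(l[:,1]-y0)<8)&(abs(l[:,0]-x0)<2)
        if k.any(): print((x0,round(float(np.median(Q[k,2])*1e3),1)),end=" ")
    print()
for y0 in range(-100,101,4):
    k=(abs(l[:,1]-y0)<2)&(abs(l[:,0]-20)<8)
    if k.any(): print((y0,round(float(np.median(Q[k,2])*1e3),1)),end=" ")
E
```

```text
cass [547.1 -48. ] [234.8 215.7] 85.6
83.0 232.3 214.4 [548.1 -48.2]
83.5 231.8 213.9 [547.8 -47.8]
84.0 231.5 213.4 [547.5 -47.5]
84.5 231.4 213.1 [547.2 -47.4]
85.0 231.3 213.0 [546.9 -47.3]
85.5 231.2 213.0 [546.4 -47.2]
86.0 231.1 212.7 [546.  -47.1]
86.5 231.1 212.7 [545.7 -47.1]
87.0 231.2 212.7 [545.2 -47.2]
87.5 231.5 212.8 [544.7 -47.4]
88.0 231.9 213.0 [544.2 -47.6]
88.5 232.3 213.4 [543.7 -47.8]
rib 315 (array([ 539.3, -137.8]), array([ 9.2, 39.4]), 85.5) [0.05868827 0.06004595] [-50.8   0.7]
keeper 6268 (array([543.6, -85.9]), array([146.2, 215.1]), 86.4) 0.02339536867462849
(-20, 23.3) (-16, 23.1) (-12, 9.0) (-8, 9.1) (-4, 9.0) (0, 8.9) (4, 8.8) (8, 8.9) (12, 9.0) (16, 9.1) (20, 8.8) (24, 9.1) (28, 9.0) (32, 8.7) (36, 8.8) (40, 8.9) (44, 8.9) (48, 8.7) (52, 8.8) (56, 24.0) (60, 25.0) (64, 25.2) (68, 25.2) (72, 25.1) (76, 24.6) 
(-20, 23.1) (-16, 22.9) (-12, 8.7) (-8, 8.8) (-4, 8.8) (0, 8.6) (4, 8.9) (8, 8.9) (12, 8.9) (16, 9.0) (20, 8.9) (24, 8.8) (28, 8.6) (32, 9.0) (36, 8.8) (40, 8.9) (44, 8.9) (48, 8.7) (52, 8.9) (56, 23.9) (60, 25.0) (64, 25.1) (68, 24.9) (72, 25.0) (76, 23.9) 
(-96, 16.8) (-92, 16.8) (-88, 9.5) (-84, 8.2) (-80, 8.5) (-76, 9.1) (-72, 9.0) (-68, 9.2) (-64, 8.7) (-60, 9.0) (-56, 8.7) (-52, 8.9) (-48, 9.0) (-44, 8.7) (-40, 7.9) (-36, 8.4) (-32, 16.8) (-28, 11.8) (-24, 8.2) (-20, 8.3) (-16, 9.1) (-12, 8.9) (-8, 9.0) (-4, 9.1) (0, 8.8) (4, 8.9) (8, 8.8) (12, 9.0) (16, 8.5) (20, 8.0) (24, 8.3) (28, 17.1) (32, 12.4) (36, 8.1) (40, 8.6) (44, 8.8) (48, 8.8) (52, 9.1) (56, 8.7) (60, 8.8) (64, 9.0) (68, 9.1) (72, 9.0) (76, 8.7) (80, 7.8) (84, 7.9) (88, 17.0) (92, 17.0) (96, 16.8) (100, 16.8)
```

```bash
python3 -m creep '[{"x":-0.0014,"y":-0.005,"z":0.05,"yaw":0},{"x":0,"y":0,"z":0.05,"yaw":0},{"x":0,"y":0,"z":0.05,"yaw":0},{"x":0,"y":0,"z":0.03,"yaw":0},{"x":0,"y":0,"z":0,"yaw":0}]' 0.04;echo; python3 go.py .5393 -.1375 .054 85.5
```

```text
clock: 3.02
position: [0.5382, -0.1373, 0.0747]
ee_rot: [-180.0, -0.2, 175.4]
ft_force: [0.2, -0.8, 0.7]
opening: 0.469
grasp_force: 0.0

now 3.025 [ 0.5382 -0.1373  0.0747] [-180.    -0.2  175.4] q7 109.8
tool shift [-0.0012 -0.0001  0.0206]
yaw rad -0.0018
```

```bash
python3 -m creep '[{"x":0,"y":0,"z":0.02,"yaw":0},{"x":0,"y":0,"z":0,"yaw":0}]' 0.04;echo; python3 -m creep '[{"x":0,"y":0,"z":0,"yaw":0},{"x":0,"y":0,"z":0,"yaw":0},{"x":0,"y":0,"z":0,"yaw":0},{"x":0,"y":0,"z":0,"yaw":0}]' 0;echo; python3 go.py
```

```text
clock: 3.28
position: [0.5395, -0.1374, 0.0569]
ee_rot: [-180.0, -0.0, 175.4]
ft_force: [0.2, -0.4, 0.4]
opening: 0.472
grasp_force: 0.0

clock: 3.78
position: [0.5402, -0.1376, 0.0577]
ee_rot: [180.0, 0.1, 175.5]
ft_force: [-2.8, 0.7, 11.1]
opening: 0.103
grasp_force: 59.2

now 3.775 [ 0.5402 -0.1376  0.0577] [1.800e+02 1.000e-01 1.755e+02] q7 110.9
```

```bash
python3 -m creep '[{"x":0,"y":-0.01,"z":-0.001,"yaw":0},{"x":0,"y":-0.014,"z":0,"yaw":0},{"x":0,"y":-0.015,"z":0,"yaw":0},{"x":0,"y":-0.015,"z":0,"yaw":0},{"x":0,"y":0,"z":0,"yaw":0}]';echo
```

```text
clock: 4.4
position: [0.5351, -0.1941, 0.0577]
ee_rot: [-179.9, 0.1, 175.3]
ft_force: [-0.8, -4.4, 8.1]
opening: 0.103
grasp_force: 59.7
```

```bash
python3 -m creep '[{"x":0,"y":-0.012,"z":0,"yaw":0},{"x":0,"y":-0.012,"z":0,"yaw":0},{"x":0,"y":0,"z":0,"yaw":0}]';echo;python3 -m creep '[{"x":0,"y":0,"z":-0.01,"yaw":0},{"x":0,"y":-0.012,"z":-0.01,"yaw":0},{"x":0,"y":-0.012,"z":0,"yaw":0},{"x":0,"y":0,"z":0,"yaw":0}]';echo; python3 - <<'E'
from h import *
d=cam("scene");cv2.imwrite("pics/s2.png",cv2.resize(d["pixels"][150:300,60:360],(800,400),interpolation=cv2.INTER_CUBIC))
E
```

```text
clock: 4.78
position: [0.5328, -0.2167, 0.0571]
ee_rot: [-180.0, -0.0, 175.4]
ft_force: [-0.4, 0.1, -1.2]
opening: 0.108
grasp_force: 58.5

clock: 5.28
position: [0.5312, -0.2407, 0.0775]
ee_rot: [-180.0, 0.0, 175.4]
ft_force: [0.2, 1.1, -1.8]
opening: 0.107
grasp_force: 58.5
```

View pics/s2.png

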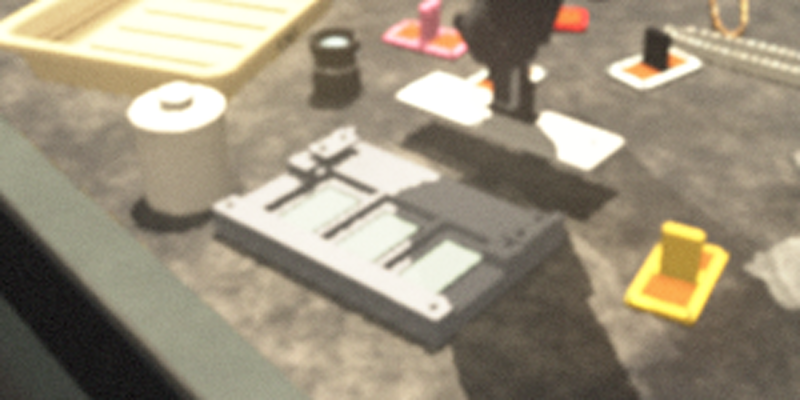

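```bash
python3 -m creep '[{"x":0,"y":0,"z":0.02,"yaw":0},{"x":0,"y":0,"z":0.012,"yaw":0},{"x":0,"y":0,"z":0.003,"yaw":0},{"x":0,"y":0,"z":0,"yaw":0}]';echo;python3 -m creep '[{"x":0,"y":0,"z":0.001,"yaw":0},{"x":0,"y":0,"z":0,"yaw":0}]'
```

```text
clock: 5.82
position: [0.5312, -0.2391, 0.0419]
ee_rot: [180.0, -0.1, 175.5]
ft_force: [0.1, 0.5, -1.2]
opening: 0.102
grasp_force: 58.6

clock: 6.08
position: [0.5315, -0.2392, 0.0415]
ee_rot: [-180.0, 0.0, 175.5]
ft_force: [-0.4, 0.0, -1.6]
opening: 0.108
grasp_force: 58.6
```

```bash
python3 -m creep '[{"x":0,"y":0,"z":0.001,"yaw":0},{"x":0,"y":0,"z":0.001,"yaw":0},{"x":0,"y":0,"z":0,"yaw":0}]'
```

```text
clock: 6.45
position: [0.5316, -0.2393, 0.0407]
ee_rot: [180.0, 0.0, 175.5]
ft_force: [-8.4, 5.3, 27.8]
opening: 0.104
grasp_force: 62.9
```

Touching at z 0.041, so the keeper rests 41 mm below the TCP. I'll release it, rise, and look at the panes.

```bash
python3 -m creep '[{"x":0,"y":0,"z":-0.001,"yaw":0},{"x":0,"y":0,"z":0,"yaw":0},{"x":0,"y":0,"z":0,"yaw":0}]' 0.045;echo; python3 -m creep '[{"x":0,"y":0,"z":-0.03,"yaw":0},{"x":0,"y":0,"z":-0.06,"yaw":0},{"x":0,"y":-0.02,"z":-0.06,"yaw":0},{"x":0,"y":-0.02,"z":-0.05,"yaw":0},{"x":0,"y":0,"z":0,"yaw":0}]';echo; python3 - <<'E'
from m import *
d=cam("wrist");cv2.imwrite("pics/w3.png",d["pixels"]);np.savez("w3.npz",**d)
P=cloud(d)
for nm,x,y,r,z0,z1 in [("p1 rib",.605,-.347,.06,.032,.06),("p1 plate",.605,-.347,.055,.003,.012),("p2 rib",.496,-.459,.06,.032,.06),("p2 plate",.496,-.458,.055,.003,.012),("kr",.5316,-.24,.03,.03,.05)]:
    q=near(P,x,y,r,z0,z1)
    if len(q)>5: print(nm,len(q),q.mean(0).round(4),rect(q),np.percentile(q[:,2],[50,95]).round(4))
E
python3 go.py .605 -.347 .12 175.5
```

```text
clock: 6.82
position: [0.5314, -0.2392, 0.0402]
ee_rot: [-180.0, -0.0, 175.5]
ft_force: [0.5, -0.6, 0.0]
opening: 0.521
grasp_force: 0.0

clock: 7.45
position: [0.5292, -0.2814, 0.2436]
ee_rot: [-179.9, 0.4, 175.4]
ft_force: [0.6, -0.7, -1.0]
opening: 0.527
grasp_force: 0.0

p1 rib 53 [ 0.5939 -0.3461  0.0392] (array([ 594.5, -346.4]), array([11.2,  4.5]), 70.4) [0.0397 0.0447]
p1 plate 1895 [ 0.6034 -0.3446  0.0075] (array([ 607. , -347.7]), array([88.1, 50.7]), 87.5) [0.0076 0.009 ]
p2 rib 364 [ 0.4974 -0.4588  0.0421] (array([ 497.8, -460.8]), array([10.4, 29.9]), 73.0) [0.044 0.046]
p2 plate 2376 [ 0.4963 -0.4573  0.0075] (array([ 497.9, -461.2]), array([88.8, 50.2]), 72.0) [0.0075 0.0091]
kr 334 [ 0.5295 -0.241   0.0407] (array([ 530.8, -240.5]), array([10.1, 39.6]), 85.5) [0.0415 0.043 ]
now 7.5 [ 0.5287 -0.2797  0.2412] [-180.     0.2  175.4] q7 117.9
tool shift [-0.0811 -0.0609  0.1214]
yaw rad 1.5697
```

View pics/w3.png

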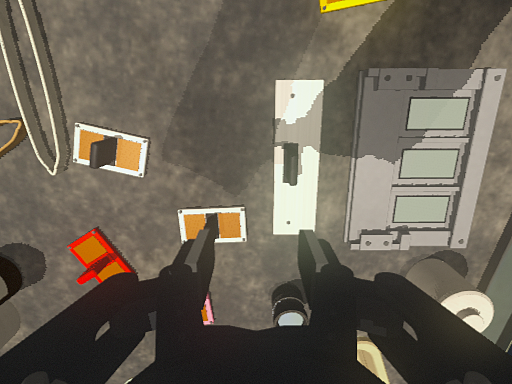

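Wrist picture: pane 1 is at (212,225), pane 2 at (108,150) and the keeper is laid aside at (298,157). I'll turn about 88° and grip pane 1's rib along its length, so that the pane can pivot to tilt.

```bash
python3 -m creep '[{"x":-0.016,"y":-0.0122,"z":0,"yaw":0},{"x":-0.016,"y":-0.0122,"z":0,"yaw":0},{"x":-0.016,"y":-0.0122,"z":0.02,"yaw":0},{"x":-0.016,"y":-0.0122,"z":0.02,"yaw":0},{"x":-0.016,"y":-0.0122,"z":0.02,"yaw":0}]' 0.05;python3 -m creep '[{"x":0,"y":0,"z":0,"yaw":0.17},{"x":0,"y":0,"z":0,"yaw":0.17},{"x":0,"y":0,"z":0,"yaw":0.17},{"x":0,"y":0,"z":0,"yaw":0.17},{"x":0,"y":0,"z":0,"yaw":0.17}]' >/dev/null;echo; python3 -m creep '[{"x":0,"y":0,"z":0,"yaw":0.17},{"x":0,"y":0,"z":0,"yaw":0.17},{"x":0,"y":0,"z":0,"yaw":0.17},{"x":0,"y":0,"z":0,"yaw":0.17},{"x":0,"y":0,"z":0,"yaw":0}]' ;echo; python3 go.py .607 -.3477 .12 177.5
```

```text
clock: 8.12
position: [0.6034, -0.3454, 0.1771]
ee_rot: [179.9, -0.1, 175.5]
ft_force: [0.2, -0.4, -0.0]
opening: 0.585
grasp_force: 0.0

clock: 9.38
position: [0.6029, -0.3451, 0.1779]
ee_rot: [-179.9, -0.0, 87.9]
ft_force: [-0.2, 0.7, -1.1]
opening: 0.588
grasp_force: 0.0

now 9.375 [ 0.6029 -0.3451  0.1779] [-179.9   -0.    87.9] q7 49.6
tool shift [-0.0024  0.0043  0.0579]
yaw rad 0.0071
```

```bash
python3 - <<'E'
from m import *
d=cam("wrist");np.savez("w4.npz",**d)
P=cloud(d)
for nm,x,y,r,z0,z1 in [("p1 rib",.605,-.347,.04,.032,.06),("p1 plate",.605,-.347,.055,.003,.012)]:
    q=near(P,x,y,r,z0,z1)
    if len(q)>5: print(nm,len(q),q.mean(0).round(4),rect(q),np.percentile(q[:,2],[50,95]).round(4))
E
```

```text
p1 rib 435 [ 0.6073 -0.3458  0.0429] (array([ 607.4, -347.1]), array([10.5, 30. ]), 88.1) [0.0442 0.0459]
p1 plate 3398 [ 0.6075 -0.3432  0.0075] (array([ 607.4, -346.8]), array([87.4, 50. ]), 87.8) [0.0075 0.0089]
```

```bash
python3 -m creep '[{"x":-0.0018,"y":0.0045,"z":0.045,"yaw":0},{"x":0,"y":0,"z":0.045,"yaw":0},{"x":0,"y":0,"z":0.03,"yaw":0},{"x":0,"y":0,"z":0.016,"yaw":0},{"x":0,"y":0,"z":0,"yaw":0}]' 0.05;python3 -m creep '[{"x":0,"y":0,"z":0,"yaw":0},{"x":0,"y":0,"z":0,"yaw":0},{"x":0,"y":0,"z":0,"yaw":0},{"x":0,"y":0,"z":0,"yaw":0}]' 0;echo; python3 go.py .6074 -.347 .042 177.9
```

```text
clock: 10.05
position: [0.6073, -0.3478, 0.0429]
ee_rot: [-179.9, -0.0, 87.9]
ft_force: [0.3, -0.3, 0.2]
opening: 0.585
grasp_force: 0.0
clock: 10.55
position: [0.6084, -0.3484, 0.0452]
ee_rot: [179.9, 0.0, 87.8]
ft_force: [-1.3, 0.3, 7.5]
opening: 0.335
grasp_force: 60.1

now 10.55 [ 0.6084 -0.3484  0.0452] [179.9   0.   87.8] q7 54.3
tool shift [ 0.0014 -0.0011  0.0032]
yaw rad -0.0009
```

```bash
python3 -m creep '[{"x":0,"y":0,"z":-0.03,"yaw":0},{"x":0,"y":0,"z":-0.05,"yaw":0},{"x":0,"y":0,"z":0,"yaw":0}]';echo; python3 - <<'E'
from m import *; from cas import *
for n in("w1","w3","top0"):
    P=cloud(dict(np.load(n+".npz"))).reshape(-1,3);P=P[abs(P[:,2])<.04]
    l=(P[:,:2]-C)@np.stack([ex,ey],1)*1e3;z=P[:,2]*1e3
    print(n)
    for x0 in(0,40):
        k=(abs(l[:,0]-x0)<12)&(z>15.5)&(z<19)
        h,_=np.histogram(l[k,1],np.arange(-120,121,1));on=h>0.3*np.median(h[h>0])
        ed=np.flatnonzero(np.diff(on.astype(int)));print(" y' rim edges at x'",x0,(ed-119).tolist())
    for y0 in(-60,0,60):
        k=(abs(l[:,1]-y0)<12);o=[]
        for a,b in((22.5,28),(7,10.5),(15.5,19)):
            kk=k&(z>a)&(z<b)
            h,_=np.histogram(l[kk,0],np.arange(-90,90,1));on=h>0.3*np.median(h[h>0]) if h.any() else h>0;o.append((np.flatnonzero(np.diff(on.astype(int)))-89).tolist())
        print(" x' edges lip/floor/apron",y0,o)
E
```

```text
clock: 10.92
position: [0.6092, -0.3493, 0.1281]
ee_rot: [179.7, 0.1, 87.8]
ft_force: [0.2, -0.8, -1.4]
opening: 0.33
grasp_force: 59.6

w1
 y' rim edges at x' 0 [-91, -87, -34, -27, 27, 32, 86, 89, 90, 107]
 y' rim edges at x' 40 [-104, -102, -101, -87, -34, -27, 27, 33, 86, 89, 90, 107]
 x' edges lip/floor/apron -60 [[-70, -63, -62, -54, -53, -50, -49, -45, -44, -41, -40, -32, -31, -28, -27, -23, -22, -15, 53, 75], [-78, -75, -13, 58], [-75, -71]]
 x' edges lip/floor/apron 0 [[-71, -57, -46, -45, -44, -40, -39, -15, 53, 75], [-78, -75, -14, 58], [-75, -71]]
 x' edges lip/floor/apron 60 [[-71, -57, -56, -51, -50, -44, -43, -15, 53, 75], [-78, -76, -14, 58], [-76, -71]]
w3
 y' rim edges at x' 0 [-109, -105, -104, -102, -101, -98, -97, -95, -94, -87, -33, -27, 26, 32, 86, 107]
 y' rim edges at x' 40 [-109, -87, -33, -27, 26, 32, 86, 107]
 x' edges lip/floor/apron -60 [[53, 73, 74, 75], [-78, -74, -24, 64], [-76, -29]]
 x' edges lip/floor/apron 0 [[53, 74], [-78, -74, -25, 63], [-76, -28]]
 x' edges lip/floor/apron 60 [[53, 74], [-78, -75, -25, 63], [-76, -29]]
top0
 y' rim edges at x'
[... 388 characters left out ...]
1, 92, 93, 94, 95, 96, 97, 98, 99, 100, 101, 105, 106, 107]
 x' edges lip/floor/apron -60 [[-71, -61, -60, -59, -58, -43, -42, -41, -40, -34, -33, -28, -27, -21, -20, -15, 53, 75], [-79, -77, -76, -75, -12, -5, -4, 0, 1, 4, 5, 29, 30, 57], [-75, -71, -55, -54, -53, -52, -43, -42, -23, -22]]
 x' edges lip/floor/apron 0 [[-72, -70, -69, -68, -67, -55, -41, -15, 52, 75], [-78, -75, -13, 56, 57, 58], [-76, -70, -34, -33, -24, -23, -17, -16]]
 x' edges lip/floor/apron 60 [[-71, -68, -67, -64, -63, -60, -59, -58, -57, -55, -54, -49, -48, -47, -46, -34, -33, -32, -31, -23, -22, -21, -20, -15, 53, 74], [-79, -77, -76, -75, -13, 10, 11, 34, 35, 58], [-76, -72, -71, -70, -46, -45, -21, -20, -15, -14]]
```

```bash
python3 -c "
from cas import *;print(w(8,-60.3),w(8,59.7))"; python3 go.py .6037 -.0838 .1281 175.5
```

```text
[ 0.6037 -0.0838] [ 0.4841 -0.0743]
now 10.925 [ 0.6092 -0.3493  0.1281] [1.797e+02 1.000e-01 8.780e+01] q7 51.4
tool shift [ 0.2651 -0.0155 -0.0007]
yaw rad 0.0409
```

```bash
python3 -m creep '[{"x":0.053,"y":-0.003,"z":0,"yaw":0},{"x":0.053,"y":-0.003,"z":0,"yaw":0},{"x":0.053,"y":-0.003,"z":0,"yaw":0},{"x":0.053,"y":-0.003,"z":0,"yaw":0},{"x":0.053,"y":-0.0035,"z":0,"yaw":0}]' ;echo; python3 -m creep '[{"x":0,"y":0,"z":0.02,"yaw":0.0409},{"x":0,"y":0,"z":0.02,"yaw":0},{"x":0,"y":0,"z":0.007,"yaw":0},{"x":0,"y":0,"z":0,"yaw":0}]';echo;python3 go.py .6037 -.0838 .08 175.5
cat > look.py <<'E'
import sys
from m import *; from cas import *
d=cam("wrist");np.savez("wl.npz",**d)
P=cloud(d);Q=P.reshape(-1,3);l=(Q[:,:2]-C)@np.stack([ex,ey],1)*1e3;z=Q[:,2]*1e3
y0,zc=float(sys.argv[1]),float(sys.argv[2])   # window y', expected pane top height
hsv=cv2.cvtColor(d["pixels"],cv2.COLOR_BGR2HSV).reshape(-1,3)
near_=(abs(l[:,1]-y0)<45)&(abs(l[:,0]-10)<75)
am=near_&(hsv[:,0]>4)&(hsv[:,0]<22)&(hsv[:,1]>120)&(z<zc+15)
for nm,k in (("lip-side glass",am&(l[:,0]>np.median(l[am,0]))),("far-side glass",am&(l[:,0]<=np.median(l[am,0])))):
    print(nm,k.sum(),np.median(l[k],0).round(1),"z",np.median(z[k]).round(1))
t=l[am];A=np.c_[t,np.ones(len(t))];c,*_=np.linalg.lstsq(A,z[am],rcond=None);print("slope deg x',y'",np.degrees(np.arctan(c[:2])).round(2))
pl=near_&(abs(z-A.mean(0)@c)<12)&(abs(z-np.c_[l,np.ones(len(l))]@c)<2.0)
(cc,s,a)=cv2.minAreaRect(l[pl].astype(np.float32));print("plate rect",np.round(cc,1),np.round(s,1),round(a,1),"x' range",np.percentile(l[pl,0],[1,99]).round(1),"y'",np.percentile(l[pl,1],[1,99]).round(1))
k=(abs(l[:,0]-35)<12)&(z>15.5)&(z<18.5)
h,_=np.histogram(l[k,1],np.arange(-120,121,1));on=h>0.3*np.median(h[h>0]);print("rim edges",(np.flatnonzero(np.diff(on.astype(int)))-119).tolist())
E
python3 look.py -60.3 40; python3 - <<'E'
import cv2,numpy as np
cv2.imwrite("pics/w5.png",np.load("wl.npz")["pixels"])
E
```

```text
clock: 11.55
position: [0.602, -0.0806, 0.1236]
ee_rot: [180.0, -0.0, 87.9]
ft_force: [1.0, -0.7, -1.5]
opening: 0.335
grasp_force: 59.6

clock: 12.05
position: [0.6018, -0.084, 0.0762]
ee_rot: [-179.9, 0.0, 85.4]
ft_force: [-0.0, -0.5, -0.7]
opening: 0.338
grasp_force: 59.6

now 12.05 [ 0.6018 -0.084   0.0762] [-179.9    0.    85.4] q7 32.2
tool shift [ 0.0003  0.0019 -0.0038]
yaw rad -0.0018
lip-side glass 2326 [ 35.6 -58.7] z 38.7
far-side glass 2327 [ 13.9 -59.9] z 39.1
slope deg x',y' [-1.2  -0.75]
plate rect [  9.5 -58.9] [86.9 49.6] 0.2 x' range [-29.9  52.4] y' [-82.7 -34.8]
rim edges [-109, -87, -31, -28, 25, 32, 85, 104]
```

View pics/w5.png

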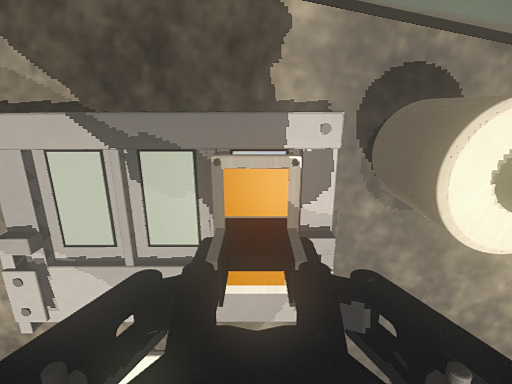

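Wrist picture: the held pane (255,240) is over the right-hand window, with the lip at the top (y≈130) and the tank clear at (470,170). The pane needs about 1.4 mm in y' and 3 mm back from the lip, then lowering onto the apron so that it tilts.

```bash
python3 -m creep '[{"x":-0.003,"y":0.0014,"z":0.005,"yaw":0},{"x":0,"y":0,"z":0.006,"yaw":0},{"x":0,"y":0,"z":0.003,"yaw":0},{"x":0,"y":0,"z":0,"yaw":0}]' ;echo; python3 -m creep '[{"x":0,"y":0,"z":0.002,"yaw":0},{"x":0,"y":0,"z":0.002,"yaw":0},{"x":0,"y":0,"z":0,"yaw":0}]';echo;python3 look.py -60.3 20
```

```text
clock: 12.6
position: [0.6033, -0.0856, 0.0624]
ee_rot: [-180.0, 0.0, 85.5]
ft_force: [0.5, -0.2, -0.2]
opening: 0.339
grasp_force: 59.6

clock: 12.98
position: [0.6042, -0.0845, 0.0596]
ee_rot: [179.9, -0.1, 85.5]
ft_force: [-2.9, 7.6, 18.8]
opening: 0.333
grasp_force: 62.5

lip-side glass 2460 [ 33.6 -61.1] z 21.1
far-side glass 2460 [ 12.1 -61.2] z 23.9
slope deg x',y' [-3.89  0.02]
plate rect [  8.1 -69.7] [89.4 72.4] 1.1 x' range [-34.9  50.6] y' [-86.2 -37.4]
rim edges [-109, -87, -34, -28, 25, 32, 85, 87]
```

```bash
python3 -m creep '[{"x":0,"y":-0.0005,"z":0.001,"yaw":0},{"x":0,"y":0,"z":0.0015,"yaw":0},{"x":0,"y":0,"z":0.0015,"yaw":0},{"x":0,"y":0,"z":0,"yaw":0}]';echo;python3 look.py -60.3 20
```

```text
clock: 13.52
position: [0.6044, -0.0834, 0.0566]
ee_rot: [179.9, -0.2, 85.6]
ft_force: [-6.9, 15.7, 37.4]
opening: 0.332
grasp_force: 65.9

lip-side glass 2616 [ 32.7 -61.9] z 17.6
far-side glass 2616 [-14.9 -61.9] z 23.4
slope deg x',y' [-6.7   0.04]
plate rect [  8.4 -66.7] [89.5 77.4] 0.1 x' range [-34.4  51.9] y' [-104.2  -29.3]
rim edges [-109, -37, -34, -28, 25, 32]
```

```bash
python3 -m creep '[{"x":0,"y":-0.0012,"z":-0.002,"yaw":0},{"x":0.003,"y":0,"z":0,"yaw":0},{"x":0.003,"y":0,"z":0,"yaw":0},{"x":0,"y":0,"z":0,"yaw":0}]';echo;python3 look.py -60.3 20
```

```text
clock: 14.08
position: [0.6024, -0.0795, 0.0567]
ee_rot: [180.0, 0.0, 85.5]
ft_force: [1.3, -0.5, 7.1]
opening: 0.337
grasp_force: 62.4

lip-side glass 2557 [ 36.3 -59.5] z 17.6
far-side glass 2558 [-11. -59.] z 23.2
slope deg x',y' [-6.32  0.08]
plate rect [ 21.4 -60.5] [107.8  89.6] 0.0 x' range [-31.   52.4] y' [-104.   -29.4]
rim edges [-109, -87, -84, -28, 25, 32, 85, 88]
```

```bash
python3 -m creep '[{"x":0.002,"y":0.0006,"z":0,"yaw":0},{"x":0.002,"y":0,"z":0,"yaw":0},{"x":0.002,"y":0,"z":0,"yaw":0},{"x":0,"y":0,"z":0,"yaw":0}]';echo;python3 look.py -60.3 20
```

```text
clock: 14.62
position: [0.6031, -0.0729, 0.0562]
ee_rot: [-180.0, -0.0, 85.5]
ft_force: [0.9, -0.2, -0.2]
opening: 0.331
grasp_force: 61.5

lip-side glass 2436 [ 41.9 -59.6] z 17.6
far-side glass 2437 [ -4.8 -59.6] z 22.4
slope deg x',y' [-5.44  0.12]
plate rect [ 24.9 -61.4] [101.1  87.8] 0.2 x' range [-24.2  52.7] y' [-104.2  -29.7]
rim edges [-109, -87, -85, -28, 25, 32, 85, 90]
```

```bash
python3 -m creep '[{"x":-0.002,"y":0,"z":0.001,"yaw":0},{"x":-0.001,"y":0,"z":0.001,"yaw":0},{"x":0,"y":0,"z":0,"yaw":0}]';echo;python3 -m creep '[{"x":0,"y":0,"z":0,"yaw":0},{"x":0,"y":0,"z":0,"yaw":0},{"x":0,"y":0,"z":0,"yaw":0}]' 0.042;echo;python3 look.py -60.3 16
```

```text
clock: 15.05
position: [0.6032, -0.0752, 0.0548]
ee_rot: [-180.0, -0.1, 85.5]
ft_force: [-0.7, 7.5, 9.0]
opening: 0.341
grasp_force: 62.8

clock: 15.42
position: [0.6029, -0.0768, 0.0545]
ee_rot: [-180.0, 0.0, 85.5]
ft_force: [-0.5, 0.7, 0.1]
opening: 0.491
grasp_force: 0.0

lip-side glass 2271 [ 42.4 -59.7] z 15.6
far-side glass 2271 [ 21.5 -60.4] z 16.1
slope deg x',y' [-0.66 -0.59]
plate rect [ 10.6 -62.8] [129.8  85.3] 0.2 x' range [-51.1  52.2] y' [-104.5  -28.8]
rim edges [-109, -87, -83, -36, -34, -28, 25, 32, 85, 87]
```

Pane 1 has dropped flat. I'll rise, check it, and look at pane 2.

```bash
python3 -m creep '[{"x":0,"y":0,"z":-0.04,"yaw":0},{"x":0,"y":0,"z":-0.06,"yaw":0},{"x":-0.05,"y":0,"z":-0.04,"yaw":0},{"x":-0.06,"y":0,"z":0,"yaw":0},{"x":-0.06,"y":0,"z":0,"yaw":0}]' 0.05;echo;python3 -m creep '[{"x":-0.05,"y":-0.03,"z":0,"yaw":0},{"x":-0.05,"y":-0.03,"z":0,"yaw":0},{"x":0,"y":0,"z":0,"yaw":0}]';python3 look.py -60.3 16; python3 - <<'E'
from m import *
d=cam("top");np.savez("t6.npz",**d);cv2.imwrite("pics/t6.png",d["pixels"])
P=cloud(d)
for c,P in(("wrist",cloud(dict(np.load("wl.npz")))),("top",P)):
  for nm,x,y,r,z0,z1 in [("p2 rib",.497,-.459,.07,.034,.06),("p2 plate",.497,-.459,.065,.003,.012)]:
    q=near(P,x,y,r,z0,z1)
    if len(q)>5: print(c,nm,len(q),q.mean(0).round(4),rect(q),np.percentile(q[:,2],[50,95]).round(4))
E
python3 go.py .4975 -.460 .17 162
```

```text
clock: 16.1
position: [0.5898, -0.2461, 0.1942]
ee_rot: [179.9, -0.0, 85.6]
ft_force: [-0.0, -0.2, -0.3]
opening: 0.585
grasp_force: 0.0

clock: 16.48
position: [0.5183, -0.3443, 0.1943]
ee_rot: [180.0, 0.1, 85.0]
ft_force: [-0.2, 0.1, -0.5]
opening: 0.591
grasp_force: 0.0
lip-side glass 0 [nan nan] z nan
far-side glass 0 [nan nan] z nan
slope deg x',y' [0. 0.]
wrist p2 rib 347 [ 0.4982 -0.4583  0.0424] (array([ 498. , -459.8]), array([10.6, 30. ]), 72.3) [0.0439 0.0458]
wrist p2 plate 2281 [ 0.498  -0.4576  0.0076] (array([ 494.6, -468. ]), array([106.1,  54.8]), 74.6) [0.0076 0.0094]
top p2 rib 73 [ 0.4959 -0.46    0.0429] (array([ 496.1, -460.7]), array([10.3, 28.2]), 72.0) [0.0438 0.0458]
top p2 plate 812 [ 0.4951 -0.4615  0.0066] (array([ 497. , -465.1]), array([ 90.3, 115.1]), 20.2) [0.0066 0.0094]
now 16.575 [ 0.5218 -0.3402  0.1937] [180.   -0.   85.4] q7 50.4
tool shift [-0.1213 -0.0146  0.0237]
yaw rad 0.2339
  return _methods._mean(a, axis=axis, dtype=dtype,
  ret = ret.dtype.type(ret / rcount)
  ret = um.true_divide(
look.py:12: RuntimeWarning: Mean of empty slice.
  pl=near_&(abs(z-A.mean(0)@c)<12)&(abs(z-np.c_[l,np.ones(len(l))]@c)<2.0)
Traceback (most recent call last):
  File "look.py", line 13, in <module>
    (cc,s,a)=cv2.minAreaRect(l[pl].astype(np.float32));print("plate rect",np.round(cc,1),np.round(s,1),round(a,1),"x' range",np.percentile(l[pl,0],[1,99]).round(1),"y'",np.percentile(l[pl,1],[1,99]).round(1))
                                                                                                                             ~~~~~~~~~~~~~^^^^^^^^^^^^^^^^
IndexError: index -1 is out of bounds for axis 0 with size 0
```

View pics/t6.png

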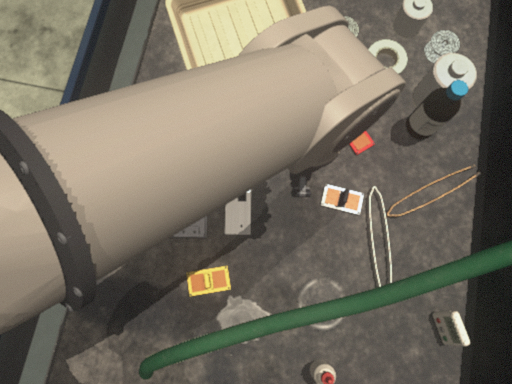

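Top picture: the arm hides the cassette, and pane 2 is unmoved at (343,199). I'll go over it.

```bash
python3 -m creep '[{"x":-0.04,"y":-0.005,"z":0.01,"yaw":0},{"x":-0.04,"y":-0.005,"z":0.01,"yaw":0},{"x":-0.04,"y":-0.004,"z":0.004,"yaw":0},{"x":0,"y":0,"z":0,"yaw":0.117},{"x":0,"y":0,"z":0,"yaw":0.117}]' 0.05;echo;python3 -m creep '[{"x":0,"y":0,"z":0,"yaw":0}]'; python3 - <<'E'
from m import *
d=cam("wrist");P=cloud(d)
for nm,x,y,r,z0,z1 in [("p2 rib",.497,-.459,.04,.034,.06),("p2 plate",.497,-.459,.055,.003,.012)]:
    q=near(P,x,y,r,z0,z1); print(nm,len(q),q.mean(0).round(4),rect(q))
E
python3 go.py .4982 -.460 .043 162
```

```text
clock: 17.2
position: [0.4996, -0.4576, 0.1692]
ee_rot: [-180.0, -0.0, 71.9]
ft_force: [0.1, 0.1, -0.1]
opening: 0.586
grasp_force: 0.0

clock: 17.32
position: [0.4999, -0.4571, 0.1691]
ee_rot: [-180.0, 0.0, 72.2]
ft_force: [-0.8, 0.7, -0.5]
opening: 0.59
grasp_force: 0.0
p2 rib 424 [ 0.4981 -0.4593  0.0434] (array([ 497.7, -460.1]), array([ 9.6, 29.7]), 72.4)
p2 plate 3586 [ 0.4988 -0.4573  0.0075] (array([ 497.6, -460.8]), array([87.9, 50. ]), 72.1)
now 17.375 [ 0.4998 -0.4572  0.1693] [-180.     0.    72.3] q7 49.6
tool shift [-0.0031 -0.0006  0.1263]
yaw rad 0.006
```

```bash
python3 -m creep '[{"x":-0.0032,"y":-0.0008,"z":0.045,"yaw":0},{"x":0,"y":0,"z":0.04,"yaw":0},{"x":0,"y":0,"z":0.028,"yaw":0},{"x":0,"y":0,"z":0.012,"yaw":0},{"x":0,"y":0,"z":0,"yaw":0}]' 0.05;echo;python3 -m creep '[{"x":0,"y":0,"z":0,"yaw":0},{"x":0,"y":0,"z":0,"yaw":0},{"x":0,"y":0,"z":0,"yaw":0},{"x":0,"y":0,"z":0,"yaw":0}]' 0;echo; python3 -m creep '[{"x":0,"y":0,"z":-0.03,"yaw":0},{"x":0,"y":0,"z":-0.052,"yaw":0},{"x":0,"y":0,"z":0,"yaw":-0.11},{"x":0,"y":0,"z":0,"yaw":-0.12},{"x":0,"y":0,"z":0,"yaw":0}]';echo; python3 go.py .4841 -.0743 .125 175.5
```

```text
clock: 18.0
position: [0.4971, -0.4609, 0.0446]
ee_rot: [-180.0, -0.0, 72.2]
ft_force: [0.8, -0.1, 0.8]
opening: 0.586
grasp_force: 0.0

clock: 18.5
position: [0.4975, -0.4616, 0.0462]
ee_rot: [179.9, 0.0, 72.1]
ft_force: [-0.7, 0.4, 7.4]
opening: 0.334
grasp_force: 59.8

clock: 19.12
position: [0.4971, -0.4612, 0.1276]
ee_rot: [179.9, 0.0, 85.2]
ft_force: [0.2, 0.3, -1.0]
opening: 0.335
grasp_force: 59.6

now 19.125 [ 0.4971 -0.4612  0.1276] [179.9   0.   85.2] q7 62.3
tool shift [ 0.3845 -0.0451  0.0025]
yaw rad -0.0046
```

```bash
python3 -m creep '[{"x":0.048,"y":-0.0056,"z":0,"yaw":0},{"x":0.048,"y":-0.0056,"z":0,"yaw":0},{"x":0.048,"y":-0.0056,"z":0,"yaw":0},{"x":0.048,"y":-0.0056,"z":0,"yaw":0},{"x":0.048,"y":-0.0056,"z":0,"yaw":0}]';echo;python3 -m creep '[{"x":0.048,"y":-0.0056,"z":0,"yaw":0},{"x":0.048,"y":-0.0056,"z":0,"yaw":0},{"x":0.046,"y":-0.0056,"z":0.02,"yaw":0},{"x":0,"y":0,"z":0.025,"yaw":-0.005},{"x":0,"y":0,"z":0,"yaw":0}]';echo; python3 go.py .4841 -.0743 .077 175.5; python3 look.py 59.7 40
```

```text
clock: 19.75
position: [0.4888, -0.2182, 0.1269]
ee_rot: [180.0, -0.0, 85.1]
ft_force: [0.8, -0.1, -1.1]
opening: 0.337
grasp_force: 59.7

clock: 20.38
position: [0.4832, -0.0765, 0.081]
ee_rot: [-179.9, 0.0, 85.4]
ft_force: [0.0, -0.8, -0.7]
opening: 0.333
grasp_force: 59.6

now 20.375 [ 0.4832 -0.0765  0.081 ] [-179.9    0.    85.4] q7 34.1
tool shift [0.0023 0.0008 0.004 ]
yaw rad -0.0011
lip-side glass 2273 [33.4 59.7] z 42.6
far-side glass 2273 [11.5 60.2] z 42.9
slope deg x',y' [-0.47  0.29]
plate rect [ 6.6 60.1] [49.7 87.7] 89.9 x' range [-35.9  49.9] y' [36. 84.]
rim edges [-107, -87, -83, -35, -34, -27, 26, 32, 88, 107]
```

```bash
python3 -m creep '[{"x":0,"y":0,"z":0.01,"yaw":0},{"x":0,"y":0,"z":0.008,"yaw":0},{"x":0,"y":0,"z":0.002,"yaw":0},{"x":0,"y":0,"z":0.002,"yaw":0},{"x":0,"y":0,"z":0,"yaw":0}]';echo; python3 look.py 59.7 20
```

```text
clock: 21.05
position: [0.4846, -0.076, 0.0602]
ee_rot: [180.0, -0.1, 85.5]
ft_force: [-1.7, 9.4, 19.8]
opening: 0.337
grasp_force: 63.2

lip-side glass 2425 [31.8 58.2] z 20.7
far-side glass 2426 [10.6 58.7] z 23.9
slope deg x',y' [-3.88  0.07]
plate rect [ 8.1 66.3] [76.  92.3] 88.5 x' range [-36.6  49.1] y' [34.4 93.9]
rim edges [-91, -87, -83, -35, -34, -27, 26, 33, 86, 107]
```

```bash
python3 -m creep '[{"x":0,"y":-0.0012,"z":0.001,"yaw":0},{"x":0,"y":0,"z":0.0015,"yaw":0},{"x":0,"y":0,"z":0.001,"yaw":0},{"x":0,"y":0,"z":0,"yaw":0}]';echo; python3 look.py 59.7 20
```

```text
clock: 21.6
position: [0.4844, -0.0752, 0.0573]
ee_rot: [179.9, -0.2, 85.6]
ft_force: [-1.9, 15.6, 36.2]
opening: 0.336
grasp_force: 66.6

lip-side glass 2596 [31.1 58.4] z 17.6
far-side glass 2596 [-16.6  58.4] z 23.6
slope deg x',y' [-6.67 -0.06]
plate rect [ 7.7 65.3] [90.3 78.7] 0.1 x' range [-36.   51.6] y' [ 27.5 103.6]
rim edges [-89, -87, -83, -81, -80, -35, -34, -27, 26, 33, 34, 83, 86, 107]
```

```bash
python3 -m creep '[{"x":0,"y":-0.0005,"z":-0.002,"yaw":0},{"x":0.003,"y":0,"z":0,"yaw":0},{"x":0.003,"y":0,"z":0,"yaw":0},{"x":0,"y":0,"z":0,"yaw":0}]';echo;python3 look.py 59.7 20
```

```text
clock: 22.15
position: [0.4834, -0.0708, 0.0582]
ee_rot: [179.9, 0.0, 85.5]
ft_force: [4.7, -1.1, 0.5]
opening: 0.337
grasp_force: 62.5

lip-side glass 2532 [35.7 59.8] z 18.7
far-side glass 2532 [-11.7  59.8] z 23.8
slope deg x',y' [-5.9  -0.21]
plate rect [ 9.9 65.3] [86.3 78.6] 0.0 x' range [-32.   52.7] y' [ 28.5 103. ]
rim edges [-90, -87, -83, -35, -34, -27, 26, 33, 35, 107]
```

```bash
python3 -m creep '[{"x":0.002,"y":0.0003,"z":0.0005,"yaw":0},{"x":0.002,"y":0,"z":0.0005,"yaw":0},{"x":0.002,"y":0,"z":0,"yaw":0},{"x":0,"y":0,"z":0,"yaw":0}]';echo;python3 look.py 59.7 20
```

```text
clock: 22.7
position: [0.4839, -0.0648, 0.0571]
ee_rot: [180.0, 0.0, 85.5]
ft_force: [5.0, -2.3, -0.0]
opening: 0.335
grasp_force: 62.4

lip-side glass 2520 [41.2 59.8] z 17.6
far-side glass 2521 [-5.8 59.8] z 22.8
slope deg x',y' [-5.94 -0.17]
plate rect [24.1 59.9] [102.5  89.4] 0.1 x' range [-25.8  75.3] y' [ 27.6 103.4]
rim edges [-89, -87, -83, -35, -34, -27, 26, 32, 35, 85, 86, 107]
```

```bash
python3 -m creep '[{"x":-0.001,"y":0,"z":0.001,"yaw":0},{"x":-0.001,"y":0,"z":0.001,"yaw":0},{"x":0,"y":0,"z":0,"yaw":0}]';echo;python3 -m creep '[{"x":0,"y":0,"z":0,"yaw":0},{"x":0,"y":0,"z":0,"yaw":0},{"x":0,"y":0,"z":0,"yaw":0}]' 0.042;echo;python3 look.py 59.7 16
```

```text
clock: 23.12
position: [0.4839, -0.0655, 0.0556]
ee_rot: [180.0, -0.1, 85.6]
ft_force: [0.3, 7.3, 20.8]
opening: 0.333
grasp_force: 64.9

clock: 23.5
position: [0.4828, -0.0667, 0.0549]
ee_rot: [-180.0, 0.0, 85.5]
ft_force: [-0.9, -0.1, -0.2]
opening: 0.491
grasp_force: 0.0

lip-side glass 2327 [41.9 59.7] z 15.7
far-side glass 2327 [21.4 59. ] z 16.2
slope deg x',y' [-0.6  -0.12]
plate rect [10.5 60.1] [ 89.2 129.8] 90.0 x' range [-50.7  75.2] y' [ 27.1 103.8]
rim edges [-83, -35, -34, -27, 26, 33, 36, 82, 83, 84, 86, 107]
```

Flat too. I'll rise, move back towards the keeper, and view everything with the wrist camera.

```bash
python3 -m creep '[{"x":0,"y":0,"z":-0.04,"yaw":0},{"x":0,"y":0,"z":-0.06,"yaw":0},{"x":-0.03,"y":0.02,"z":-0.05,"yaw":0},{"x":-0.05,"y":0.03,"z":-0.03,"yaw":0},{"x":0,"y":0,"z":0,"yaw":0}]' 0.04;echo; python3 - <<'E'
from m import *; from cas import *
d=cam("wrist");np.savez("w7.npz",**d);cv2.imwrite("pics/w7.png",d["pixels"]);P=cloud(d);Q=P.reshape(-1,3);l=(Q[:,:2]-C)@np.stack([ex,ey],1)*1e3;z=Q[:,2]*1e3
for y0 in(-60,60):
    r=(abs(l[:,1]-y0)<25)&(abs(l[:,0]-17)<20)&(z>42)&(z<60);print("rib",l[r].mean(0).round(1),np.percentile(z[r],95).round(1))
    for x0 in(-22,-15,0,35,48):
        k=(abs(l[:,1]-y0)<20)&(abs(l[:,0]-x0)<3)&(z<40)
        if k.any():print(x0,np.median(z[k]).round(1),end="; ")
    print()
q=near(P,.531,-.24,.04,.03,.06);print("krib",len(q),rect(q) if len(q) else 0)
E
python3 go.py .531 -.2395 .15 85.5
```

```text
clock: 24.18
position: [0.527, -0.1518, 0.236]
ee_rot: [179.8, 0.1, 85.3]
ft_force: [-0.8, -0.1, -1.0]
opening: 0.466
grasp_force: 0.0

rib [ 16.3 -58.5] 54.2
-22 15.3; -15 15.6; 0 15.6; 35 15.6; 48 15.6; 
rib [16.1 59.4] 54.0
-22 15.3; -15 15.5; 0 15.5; 35 15.4; 48 15.4; 
krib 354 (array([ 531.7, -239. ]), array([ 9.5, 39.1]), 86.1)
now 24.225 [ 0.5259 -0.1497  0.2344] [179.9   0.   85.4] q7 30.1
tool shift [-0.0891  0.0123  0.0844]
yaw rad 1.5687
```

View pics/w7.png

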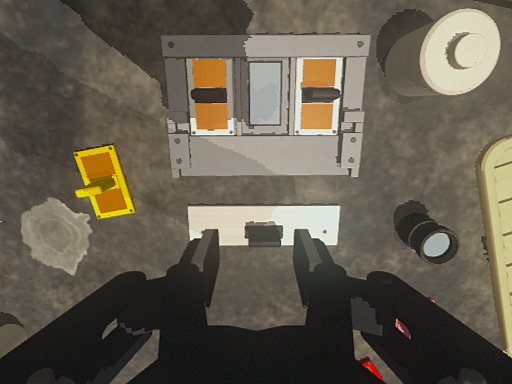

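Wrist picture: both panes sit flat in the outer windows at (212,95) and (318,95), all points at one height. The keeper is at (263,225), and the loupe and tank are untouched. Now I'll turn and take the keeper.

```bash
python3 -m creep '[{"x":-0.045,"y":0.006,"z":0.02,"yaw":0},{"x":-0.044,"y":0.006,"z":0.02,"yaw":0},{"x":0,"y":0,"z":0,"yaw":-0.175},{"x":0,"y":0,"z":0,"yaw":-0.175},{"x":0,"y":0,"z":0,"yaw":-0.175}]' 0.04 >/dev/null; python3 -m creep '[{"x":0,"y":0,"z":0,"yaw":-0.175},{"x":0,"y":0,"z":0,"yaw":-0.175},{"x":0,"y":0,"z":0,"yaw":-0.175},{"x":0,"y":0,"z":0,"yaw":-0.175},{"x":0,"y":0,"z":0,"yaw":-0.175}]'; python3 -m creep '[{"x":0,"y":0,"z":0,"yaw":-0.169},{"x":0,"y":0,"z":0,"yaw":0}]'; echo; python3 go.py .5315 -.2392 .0405 85.5
```

```text
clock: 25.48
position: [0.5301, -0.2361, 0.1928]
ee_rot: [180.0, -0.1, 166.2]
ft_force: [0.6, 0.5, 0.2]
opening: 0.466
grasp_force: 0.0
clock: 25.72
position: [0.5302, -0.2365, 0.193]
ee_rot: [180.0, -0.1, 175.4]
ft_force: [1.0, -0.6, 0.5]
opening: 0.469
grasp_force: 0.0

now 25.725 [ 0.5302 -0.2365  0.193 ] [ 1.800e+02 -1.000e-01  1.754e+02] q7 117.5
tool shift [-0.0017 -0.0027  0.1525]
yaw rad -0.0011
```

```bash
python3 -m creep '[{"x":-0.0015,"y":-0.0027,"z":0.05,"yaw":0},{"x":0,"y":0,"z":0.05,"yaw":0},{"x":0,"y":0,"z":0.038,"yaw":0},{"x":0,"y":0,"z":0.0135,"yaw":0},{"x":0,"y":0,"z":0,"yaw":0}]' 0.04; python3 -m creep '[{"x":0,"y":0,"z":0,"yaw":0},{"x":0,"y":0,"z":0,"yaw":0},{"x":0,"y":0,"z":0,"yaw":0},{"x":0,"y":0,"z":0,"yaw":0}]' 0;echo;  python3 -m creep '[{"x":0,"y":0,"z":-0.01,"yaw":0},{"x":0,"y":0,"z":-0.015,"yaw":0},{"x":0,"y":0,"z":0,"yaw":0}]'
```

```text
clock: 26.35
position: [0.5317, -0.2402, 0.0421]
ee_rot: [-180.0, -0.1, 175.3]
ft_force: [-0.2, -0.7, 0.4]
opening: 0.465
grasp_force: 0.0
clock: 26.85
position: [0.5328, -0.2406, 0.0438]
ee_rot: [-180.0, 0.1, 175.4]
ft_force: [-0.8, 2.2, 7.5]
opening: 0.104
grasp_force: 59.3

clock: 27.22
position: [0.5328, -0.2406, 0.069]
ee_rot: [-180.0, 0.1, 175.4]
ft_force: [1.0, 0.2, -1.6]
opening: 0.106
grasp_force: 58.5
```

```bash
cat > lk.py <<'E'
from m import *; from cas import *
d=cam("wrist");np.savez("wk.npz",**d);P=cloud(d);Q=P.reshape(-1,3);l=(Q[:,:2]-C)@np.stack([ex,ey],1)*1e3;z=Q[:,2]*1e3
hsv=cv2.cvtColor(d["pixels"],cv2.COLOR_BGR2HSV).reshape(-1,3)
s=bot.sense();t=inv(s["position"]);zt=s["position"][2]*1e3-37.5
k=(abs(l[:,1])<102)&(l[:,0]>t[0]-24)&(l[:,0]<t[0]+40)&(abs(z-zt)<6)&(hsv[:,1]<60)
A=np.c_[l[k],np.ones(k.sum())];c=np.linalg.lstsq(A,z[k],rcond=None)[0];r=abs(A@c-z[k])<1.5;A=A[r];c=np.linalg.lstsq(A,z[k][r],rcond=None)[0]
print("TCP x'y'",t,"z",s["position"][2].round(4),"plate n",len(A),"top z mean",np.median(z[k][r]).round(1),"slopes deg",np.degrees(np.arctan(c[:2])).round(2),"rect",rect(np.c_[A[:,:2]/1000,A[:,2]]),"x'",np.percentile(A[:,0],[1,99]).round(1),"y'",np.percentile(A[:,1],[1,99]).round(1))
k=(abs(l[:,0]+45)<25)&(abs(l[:,1])>84)&(abs(l[:,1])<110)&(z>27.5)&(z<32)
for sg in(-1,1):
    q=l[k&(l[:,1]*sg>0)]
    if len(q)>20: print("roof",sg,len(q),"x'",np.percentile(q[:,0],[2,98]).round(1),"y'",np.percentile(q[:,1],[2,98]).round(1))
a=(abs(l[:,0]+45)<8)&(abs(l[:,1])<70)&(z<22);print("apron z",np.median(z[a]) if a.any() else 0)
E
python3 lk.py
```

```text
TCP x'y' [-153.7   -1.5] z 0.0682 plate n 19365 top z mean 31.3 slopes deg [-0.09 -0.07] rect (array([-146.8,   12.7]), array([169.1,  55.9]), 90.0) x' [-174.  -119.5] y' [-66.1  96.5]
roof 1 3706 x' [-64.6 -28. ] y' [ 85.3 106.4]
apron z 17.080072991202677
```

```bash
python3 -m creep '[{"x":0,"y":0.019,"z":0,"yaw":0},{"x":0,"y":0.019,"z":0.004,"yaw":0},{"x":0,"y":0,"z":0.003,"yaw":0},{"x":0,"y":0,"z":0,"yaw":0}]';echo; python3 lk.py
```

```text
clock: 27.78
position: [0.5348, -0.2021, 0.0598]
ee_rot: [-180.0, -0.0, 175.5]
ft_force: [0.7, 0.0, -0.7]
opening: 0.105
grasp_force: 58.6

TCP x'y' [-115.8   -0.9] z 0.06 plate n 19366 top z mean 22.2 slopes deg [-0.08  0.12] rect (array([-108.2,   13.8]), array([ 55.9, 169.4]), 0.1) x' [-135.4  -81. ] y' [-64.9  97.7]
roof 1 4496 x' [-64.1 -25.1] y' [ 85.3 106.3]
apron z 17.10454243565851
```

```bash
python3 -m creep '[{"x":0,"y":0,"z":-0.002,"yaw":0},{"x":0,"y":0,"z":0,"yaw":0}]'; python3 lk.py
```

```text
clock: 28.08
position: [0.535, -0.2029, 0.0625]
ee_rot: [-180.0, 0.0, 175.4]
ft_force: [1.0, 0.4, -1.6]
opening: 0.102
grasp_force: 58.6
TCP x'y' [-116.1   -1.1] z 0.0624 plate n 19382 top z mean 24.9 slopes deg [-0.08  0.05] rect (array([-109. ,   13.6]), array([169. ,  55.9]), 89.9) x' [-136.1  -81.7] y' [-65.   97.4]
roof 1 4314 x' [-64.2 -24.9] y' [ 85.5 106.3]
apron z 17.10743318208796
```

```bash
python3 -m creep '[{"x":0,"y":0.006,"z":0.0006,"yaw":0},{"x":0,"y":0.006,"z":0,"yaw":0},{"x":0,"y":0,"z":0,"yaw":0}]'; python3 lk.py
```

```text
clock: 28.5
position: [0.536, -0.1896, 0.0616]
ee_rot: [180.0, -0.0, 175.5]
ft_force: [-0.5, -0.1, -2.3]
opening: 0.102
grasp_force: 58.6
TCP x'y' [-103.3   -1.1] z 0.0616 plate n 19402 top z mean 24.0 slopes deg [-0.02  0.1 ] rect (array([-96.2,  15.7]), array([173.9,  59.6]), 88.1) x' [-122.9  -68.5] y' [-65.3  97.5]
roof 1 4402 x' [-64.1 -25. ] y' [ 85.3 106.6]
apron z 17.106530998233172
```

```bash
python3 -m creep '[{"x":0,"y":0.006,"z":0,"yaw":0},{"x":0,"y":0.006,"z":0,"yaw":0},{"x":0,"y":0.006,"z":0,"yaw":0},{"x":0,"y":0,"z":0,"yaw":0}]'; python3 lk.py
```

```text
clock: 29.05
position: [0.5375, -0.1718, 0.0616]
ee_rot: [180.0, -0.0, 175.5]
ft_force: [-0.8, 0.1, -1.0]
opening: 0.102
grasp_force: 58.6
TCP x'y' [-85.4  -1.1] z 0.0617 plate n 17663 top z mean 24.1 slopes deg [0.22 0.22] rect (array([-76.6,  15.4]), array([173.1,  58.6]), 89.9) x' [-105.1  -50.9] y' [-64.8  97.5]
roof 1 4359 x' [-63.8 -24.8] y' [ 85.2 106.5]
apron z 17.151643157388875
```

It's in the channel freely, with no force.

```bash
python3 -m creep '[{"x":0,"y":0.007,"z":0,"yaw":0},{"x":0,"y":0.007,"z":0,"yaw":0},{"x":0,"y":0.007,"z":0,"yaw":0},{"x":0,"y":0.006,"z":0,"yaw":0},{"x":0,"y":0,"z":0,"yaw":0}]';echo; python3 -m creep '[{"x":0,"y":0.003,"z":0,"yaw":0},{"x":0,"y":0.002,"z":0,"yaw":0},{"x":0,"y":0,"z":0,"yaw":0}]'; python3 lk.py
```

```text
clock: 29.72
position: [0.5396, -0.145, 0.0616]
ee_rot: [180.0, -0.0, 175.5]
ft_force: [-1.3, -0.7, -0.6]
opening: 0.104
grasp_force: 58.6

clock: 30.1
position: [0.5399, -0.1405, 0.0616]
ee_rot: [-180.0, -0.0, 175.4]
ft_force: [-0.3, -0.2, -1.5]
opening: 0.104
grasp_force: 58.6
TCP x'y' [-53.7  -1.1] z 0.0616 plate n 14565 top z mean 24.2 slopes deg [0.09 0.51] rect (array([-44.3,  15.5]), array([ 61.2, 173. ]), 0.0) x' [-73.7 -19.2] y' [-60.6  99.7]
roof 1 4374 x' [-63.8 -24.6] y' [ 85.2 106.4]
apron z 21.854506748352957
```

```bash
python3 -m creep '[{"x":0,"y":0.0015,"z":0.0005,"yaw":0},{"x":0,"y":0.0015,"z":0,"yaw":0},{"x":0,"y":0,"z":0,"yaw":0}]';echo; python3 -m creep '[{"x":0,"y":0.0015,"z":0,"yaw":0},{"x":0,"y":0,"z":0,"yaw":0}]';echo
```

```text
clock: 30.52
position: [0.5401, -0.1375, 0.0611]
ee_rot: [180.0, -0.0, 175.5]
ft_force: [-0.3, -0.1, -1.1]
opening: 0.103
grasp_force: 58.6

clock: 30.78
position: [0.5403, -0.136, 0.0612]
ee_rot: [180.0, -0.0, 175.5]
ft_force: [-0.2, 0.2, -1.7]
opening: 0.104
grasp_force: 58.6
```

```bash
python3 -m creep '[{"x":0,"y":0.0015,"z":0,"yaw":0},{"x":0,"y":0,"z":0,"yaw":0}]';echo; python3 -m creep '[{"x":0,"y":0.001,"z":0,"yaw":0},{"x":0,"y":0,"z":0,"yaw":0}]';echo
```

```text
clock: 31.02
position: [0.5404, -0.1349, 0.0612]
ee_rot: [-180.0, 0.0, 175.4]
ft_force: [-0.7, -2.4, -1.1]
opening: 0.102
grasp_force: 58.8

clock: 31.28
position: [0.5404, -0.1348, 0.0613]
ee_rot: [-179.9, 0.0, 175.4]
ft_force: [-0.4, -7.4, 0.3]
opening: 0.107
grasp_force: 59.0
```

```bash
python3 -m creep '[{"x":0,"y":0.001,"z":0.0006,"yaw":0},{"x":0,"y":0.001,"z":0.0006,"yaw":0},{"x":0,"y":0,"z":0,"yaw":0}]';echo; python3 -m creep '[{"x":0,"y":0,"z":0.0005,"yaw":0},{"x":0,"y":0,"z":0,"yaw":0}]'
```

```text
clock: 31.65
position: [0.5404, -0.1347, 0.0608]
ee_rot: [-179.8, 0.1, 175.3]
ft_force: [-6.3, -15.2, 15.6]
opening: 0.105
grasp_force: 61.1

clock: 31.9
position: [0.5404, -0.1348, 0.0608]
ee_rot: [-179.9, 0.1, 175.3]
ft_force: [-9.9, -15.0, 25.6]
opening: 0.101
grasp_force: 62.6
```

```bash
python3 -m creep '[{"x":0,"y":0,"z":0,"yaw":0},{"x":0,"y":0,"z":0,"yaw":0},{"x":0,"y":0,"z":0,"yaw":0}]' 0.03;echo; python3 -m creep '[{"x":0,"y":0,"z":-0.03,"yaw":0},{"x":0,"y":0,"z":-0.05,"yaw":0},{"x":0,"y":-0.02,"z":-0.05,"yaw":0},{"x":0,"y":-0.03,"z":-0.04,"yaw":0},{"x":0,"y":0,"z":0,"yaw":0}]';python3 - <<'E'
from m import *; from cas import *
d=cam("wrist");np.savez("w9.npz",**d);cv2.imwrite("pics/w9.png",d["pixels"]);P=cloud(d);Q=P.reshape(-1,3);l=(Q[:,:2]-C)@np.stack([ex,ey],1)*1e3;z=Q[:,2]*1e3
k=(z>45)&(z<64)&(abs(l[:,0]+50)<15)&(abs(l[:,1])<30);print("krib",rect(np.c_[l[k]/1000,z[k]]),np.percentile(z[k],95))
k=(z>21)&(z<26)&(abs(l[:,1])<75)&(l[:,0]>-80)&(l[:,0]<20)
for y0 in(-60,0,60):
    t=k&(abs(l[:,1]-y0)<15);print(y0,"keeper x'",np.percentile(l[t,0],[1,99]).round(1),"z",np.median(z[t]).round(2))
for y0 in(-60,60): 
    t=(abs(l[:,1]-y0)<20)&(z<30)
    print([(x0,np.median(z[t&(abs(l[:,0]-x0)<3)]).round(1)) for x0 in(-6,0,35,48)])
E
```

```text
clock: 32.28
position: [0.5407, -0.1312, 0.0593]
ee_rot: [180.0, -0.0, 175.5]
ft_force: [-0.3, -0.5, 0.3]
opening: 0.35
grasp_force: 0.0

clock: 32.9
position: [0.5375, -0.1839, 0.2324]
ee_rot: [-180.0, 0.3, 175.3]
ft_force: [-0.3, 0.4, 0.1]
opening: 0.351
grasp_force: 0.0
krib (array([-49.3,   0.8]), array([10.1, 39.6]), 0.0) 59.92494428553015
-60 keeper x' [-68.7  11.2] z 23.06
0 keeper x' [-68.9 -13.8] z 23.15
60 keeper x' [-68.9  11. ] z 23.06
[(-6, np.float64(15.7)), (0, np.float64(15.7)), (35, np.float64(15.5)), (48, np.float64(15.5))]
[(-6, np.float64(15.5)), (0, np.float64(15.4)), (35, np.float64(15.6)), (48, np.float64(15.4))]
```

View pics/w9.png

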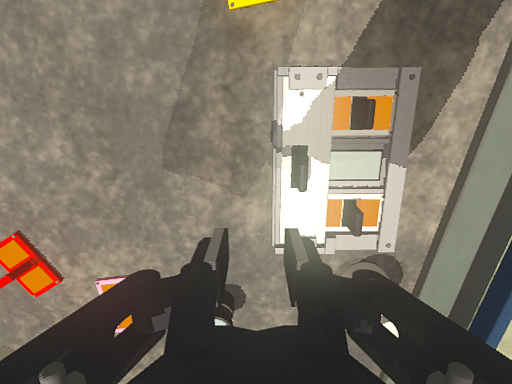

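The picture shows the keeper home at (305,160), its edge slightly deeper than at the start, and both panes flat at (362,113) and (353,212). No amber pane with a white frame is left on the worktop.

```bash
python3 -c "
from plant import bot
print(bot.job_done())"
```

```text
the job is handed in; nothing more can be done
None
```

The job is handed in: both panes found on the worktop lie flat in the outer windows, the keeper is back against its end stops and released, and the loupe and film tank were not touched.

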